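# Find the rattling case and bin it for rework

## Robot

A 7-joint arm with a two-finger parallel gripper is mounted at the origin on the work surface. World frame = base frame: x ahead of the robot, y to its left, z up, the work surface at z = 0. Lengths are in m, angles in rad, forces in N, time in s.
With the tool pointing down it reaches from about 0.4 to 0.85 m from the base axis. Payload 10.4 kg.
Tool frame: the origin (TCP) lies midway between the tips of the shut fingers; the grasp point (between the pads) lies 19 mm behind it (ctrl.hold_point_z is the distance from the TCP to the grasp point, in m); z points along the fingers, y is the direction in which the jaws open and shut (so a half turn about z gives the same grasp; the last joint's range is limited). The gripper opens to 87 mm and grips with 3 to 60 N. Pads are 19 mm wide; open, the fingers measure 117 mm over their backs; the gripper's body (75 mm by 190 mm) begins 51 mm behind the grasp point.
Start: joints at [-1.295, 0.332, -0.065, 1.46, 0.022, 1.35, -0.088], TCP at [0.184, 0.597, 0.192] pointing down, gripper open.
Joint ranges: [-2.6, 2.6], [-0.5, 2.12], [-1.47, 1.34], [0.16, 2.42], [-1.27, 4.41], [0.06, 2.06], [-2.6, 2.6]. Speed limits (rad/s): [2.22, 2.22, 2.79, 2.79, 3.14, 3.14, 3.14].

## Interface

Orientations are given as a rotation vector (axis times angle).
In Python, from bench import ctrl gives the robot as it stands. The module is installed in compiled form; this text tells all that it offers.
- The arm moves only by the tool send_rows, never from a script. Its argument "series" is a list of rows, each a list of 7 numbers: the shift along the world's x, y, z in mm, then the turn, a rotation vector about the world's x, y, z in degrees, then the finger opening in mm, from 0 to 87. A call has 1 to 10 rows; each row shifts and turns the commanded pose from where the row before left it; what a row does not reach is not made up. A row lasts 1/8 s, in which the tool goes at most 62.5 mm and 10.7 degrees, less where a joint would pass 70% of its speed; a pose out of reach is approached as far as the arm can. A call with a gripper value outside its range is refused whole. The fingers move at their own pace and stop on an object; "grip_force" is the grip in N (left out, the last holds). Time passes only in rows, so rows that do not move let the fingers close. It gives the time, the measured TCP pose, the force and the opening at its end, in the units of the state.
- ctrl.observe(): the state, without advancing time (a new reading comes with each control period).
- ctrl.read_camera(name): name is "scene" or "side" or "wrist"; returns (picture, depth): 480x640x3 uint8, red, green, blue; 480x640 float32, m along the optical axis (not along the pixel's ray), 0 where there is no reading.
- ctrl.camera_model(name): a dict with "fovy" (degrees; the focal length in pixels is half the picture's height over the tangent of half this angle, whatever the lens; pixels are square), "cx", "cy" (the principal point, pixels), "world_to_cam" (4x4, takes a point from world to camera coordinates); the wrist camera has in their place "mount" (4x4, takes a point from camera to tool coordinates, whose origin is the TCP and whose axes are the flange's). Camera axes: x right, y up, looking along -z (the intrinsics and any distortion apply to the point x, -y, -z); pixel columns grow to the right and rows downward; lengths in m; the calibration is good to about 2 mm. A picture is of the moment at which its call begins: read the wrist's pose just before it. camera_model takes no time and is no camera call.
- ctrl.close_job(): hands the job in, once; it reports no verdict.
Trained networks look in the newest picture that a camera, given by its name, has taken for a name from the list of things; names that differ only in an ending like _2 or _b are one class to them, and where a whole thing is asked for, a point or a joint stands for the part that bears it (a point fixed in the world has none). Each returns a list of dicts, best first, with "conf" (0 to 1); they miss things now and then, are a little off and sometimes report something else, mostly with a low value. They report only what shows in the picture. A call takes as long as a camera call. They do not tell look-alikes from the thing itself.
- ctrl.find_in(camera, label): "bbox" ([left, top, right, bottom] in pixels, round what is visible of it).
The state is a dict: "clock": time; "joint_positions": joint angles; "joint_vel": joint speeds; "joint_torque": joint torques, N m; "position": TCP position; "ee_rot": TCP orientation; "ft_force": force on the tool from outside, world axes, zero at the start; "ft_torque": the same for the moment, N m; "grip_width": opening from 0.0 (shut) to 1.0 (fully open).
Only numpy, scipy, OpenCV 4.12 (cv2) and the standard library are available. Lean on these libraries where they do the work, as an engineer would, in place of code of your own. Each camera call takes 0.05 s, during which the arm holds its last target.

## Task

One of the three closed aluminium cases on the bench has a ball loose inside: shake them to find the one that rattles. Tip the wide tilt-out bin forward, set that case in it without dropping it, and push the bin back fully shut until it clicks; leave the other two cases standing on the bench, lid up, and do not knock the other things about.

Things in the scene. Friction and masses are not known exactly. Their poses are not given: they have to be found in the camera images.
- case_1_centre (a point): closed aluminium case, 90 long (its x) x 62 wide (its y) x 54 high, flat sides, latches on the -x end; grip over the 62 width. Point: centre, half-way up; z up through the lid. 0.51 to 0.73 kg; weight does not tell which is which. Each holds a heavy steel part: in two it sits fast, in one (a different one each time) it is a 42 mm, 0.3 kg ball free to roll 28 lengthwise
- case_2_centre (a point): closed aluminium case, 90 long (its x) x 62 wide (its y) x 54 high, flat sides, latches on the -x end; grip over the 62 width. Point: centre, half-way up; z up through the lid. Looks just like the other two; may or may not be the one with the loose ball. The contents cannot be seen
- case_3_centre (a point): closed aluminium case, 90 long (its x) x 62 wide (its y) x 54 high, flat sides, latches on the -x end; grip over the 62 width. Point: centre, half-way up; z up through the lid. Looks just like the other two; may or may not be the one with the loose ball. Shaken in quick strokes along its length, the loose ball knocks on the end walls: small jolts at the wrist for some 0.2 s after each stop
- wide_bin_frame (a point): wide (left, +y) tilt-out bin of the green unit; point on its bottom pivot, mid-width, 14 above the bench. Turns with the bin; shut: x points into the unit (away from the robot), y along the pivot, z up. In this frame, mm: front panel x -13 to -9, z 0 to 150; floor top z = 4, x -9 to 96, inside y -93 to 93; back wall x 96 to 100, only 45 high; side walls 150 high in front, sloping down to the back
- wide_bin_lip (a point): outer edge, mid-width, of the wide bin's pull lip: a 4 mm plate, 192 wide, slanting outward and up from the top of the front panel (bin frame x = -11, z = 148) to this edge (x = -47, z = 170). Shut, a finger goes down behind it from above and pulls it towards the robot. Axes as the bin frame
- hood_edge (a point): middle of the top front edge of the unit's fixed steel hood above the wide bin, 190 above the bench, 8 thick. Same axes as the shut bin. The shut bin's lip edge is 68 in front of it (finger gap), but its front panel only 30, too narrow for a case: tip the bin to load it. Unit: 380 wide, 150 deep, 190 high, two narrow bins on its right (-y)
- wide_bin (a joint): tip angle of the wide bin, rad: 0 shut, 1.0 fully tipped towards the robot, at its stop (lip edge then 66 above the bench). A spring ball catch holds it shut: some 5 N at the lip opens it, a push of some 5 N clicks it home over the last 0.1 rad; unclicked it hangs ajar near 0.1. Beyond about 0.7 the empty bin falls open by itself, below 0.5 back
- die_ring: bystander: plain steel die ring, diameter 42, height 22 mm; origin at its underside
- hex_key: bystander: bent hexagon key lying flat, 95 x 35, 8 thick mm; origin at its underside
- angle_bracket: bystander: folded sheet-steel angle, 50 x 70, one leg 40 high mm; origin at its underside
- punch_tool: bystander: turned steel punch standing on end, diameter 44, height 84 mm; origin at its underside
- spanner: bystander: flat spanner, 170 long (origin mid-length) mm; origin at its underside
Not all that is in view belongs to the job. What is shaped like the part that bears case_3_centre but blue, purple or yellow is not meant.

How it is judged:
By the outcome, as a careful person would: the job done as asked, in the order asked, and still so for the second after the job is handed in, with the robot touching nothing.
It also fails if it takes over 72 s, if anything falls off the work surface, if the arm or the gripper's body presses on something with over 40 N, if the wrist force passes 120 N, or if a joint passes its speed limit or range.

## Working session

There is one attempt and no reset: what is moved stays moved. The work goes in short steps, Python scripts to look and compute and a tool call to move; the robot and the scene stay as the last step left them, time stands still between calls to the robot, and variables do not carry over. Pictures are saved under pics/ and viewed, and the job is handed in when it is done.

Besides the shell and the picture viewer there is one more tool, called after "Request:" as name(argument=value, ...), one argument or row to a line, values as JSON. send_rows: Moves the arm, as the interface text tells. Its arguments: {"type":"object","properties":{"series":{"type":"array","items":{"type":"array","items":{"type":"number"}}},"grip_force":{"type":"number"}},"required":["series"]}

```bash
mkdir -p pics; cat > h.py <<'E'
import numpy as np, cv2
from bench import ctrl
def snap(cam,fn=None):
    st=ctrl.observe(); im,d=ctrl.read_camera(cam)
    if fn: cv2.imwrite('pics/'+fn,im[:,:,::-1])
    return st,im,d
def cloud(cam,d,st=None):
    m=ctrl.camera_model(cam); f=240/np.tan(np.radians(m['fovy'])/2)
    v,u=np.mgrid[:480,:640]
    P=np.stack([(u-m['cx'])/f*d,-(v-m['cy'])/f*d,-d,np.ones_like(d)],-1)
    if 'world_to_cam' in m: T=np.linalg.inv(np.array(m['world_to_cam']))
    else:
        R=cv2.Rodrigues(np.array(st['ee_rot'],float))[0]; W=np.eye(4);W[:3,:3]=R;W[:3,3]=st['position']
        T=W@np.array(m['mount'])
    Q=P@T.T; Q[d<=0]=np.nan
    return Q[...,:3]
E
python3 - <<'E'
from h import *
for c in ['scene','side']:
    st,im,d=snap(c,c+'0.png'); np.save(c+'0.npy',d)
    m=ctrl.camera_model(c); print({k:(np.round(v,3).tolist()) for k,v in m.items()})
    Q=cloud(c,d)
    for l in ['case_1_centre','wide_bin_lip','wide_bin_frame','hood_edge','die_ring','hex_key','angle_bracket','punch_tool','spanner']:
        try:
            for r in ctrl.find_in(c,l)[:4]:
                b=r['bbox']; u,v=int((b[0]+b[2])/2),int((b[1]+b[3])/2)
                print(c,l,round(r['conf'],2),np.round(b).tolist(),np.round(Q[min(v,479),min(u,639)],3))
        except Exception as e: print(l,e)
print(ctrl.observe())
E
```

```text
{'fovy': 44.798, 'cx': 321.005, 'cy': 245.421, 'world_to_cam': [[-0.722, 0.692, -0.017, 0.354], [-0.394, -0.391, 0.832, 0.053], [0.568, 0.607, 0.555, -1.683], [0.0, 0.0, 0.0, 1.0]]}
scene case_1_centre 0.72 [306.0, 337.0, 350.0, 392.0] [0.656 0.196 0.055]
scene wide_bin_lip 0.7 [220.0, 229.0, 290.0, 274.0] [ 0.611 -0.08   0.173]
scene wide_bin_frame 0.67 [437.0, 332.0, 462.0, 357.0] [ 0.384  0.298 -0.003]
scene wide_bin_frame 0.61 [215.0, 227.0, 292.0, 272.0] [ 0.61  -0.088  0.175]
scene hood_edge 0.78 [113.0, 210.0, 290.0, 371.0] [ 0.774 -0.051  0.171]
scene die_ring 0.9 [357.0, 423.0, 376.0, 452.0] [0.712 0.351 0.023]
scene hex_key 0.51 [437.0, 329.0, 462.0, 360.0] [ 0.384  0.298 -0.003]
scene angle_bracket 0.44 [220.0, 222.0, 238.0, 242.0] [ 0.607 -0.182  0.179]
scene punch_tool 0.7 [245.0, 220.0, 265.0, 238.0] [ 0.464 -0.283  0.076]
scene spanner 0.65 [263.0, 221.0, 311.0, 247.0] [ 0.349 -0.286  0.006]
{'fovy': 47.291, 'cx': 321.219, 'cy': 240.997, 'world_to_cam': [[0.965, -0.26, -0.015, -0.454], [0.167, 0.573, 0.802, -0.194], [-0.2, -0.777, 0.597, -1.143], [0.0, 0.0, 0.0, 1.0]]}
[... 702 characters left out ...]
09  0.003]
{'clock': 1.0, 'joint_positions': array([-1.29465139,  0.33220918, -0.06471432,  1.4600855 ,  0.02156137,
        1.34989375, -0.0884876 ]), 'joint_vel': array([ 0.00102641, -0.0010835 ,  0.00027419,  0.00021233,  0.00096998,
        0.00059155, -0.00049524]), 'joint_torque': array([-2.84675789e-04, -6.23032880e+01,  2.42891611e-02, -3.90132844e+01,
       -6.12018490e-02,  3.11666925e-02,  4.26162717e-05]), 'position': array([0.18391908, 0.59735938, 0.19227674]), 'ee_rot': array([-4.67485427e-01, -3.10656698e+00, -1.61443852e-04]), 'ft_force': array([ 0.53636828, -0.3242904 , -0.32677424]), 'ft_torque': array([0.0195338 , 0.02572188, 0.04545515]), 'grip_width': 0.998315089960891}
```

View pics/scene0.png

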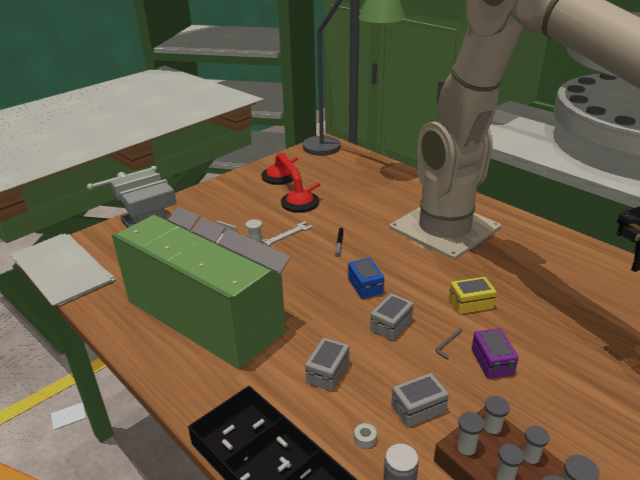

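View pics/side0.png

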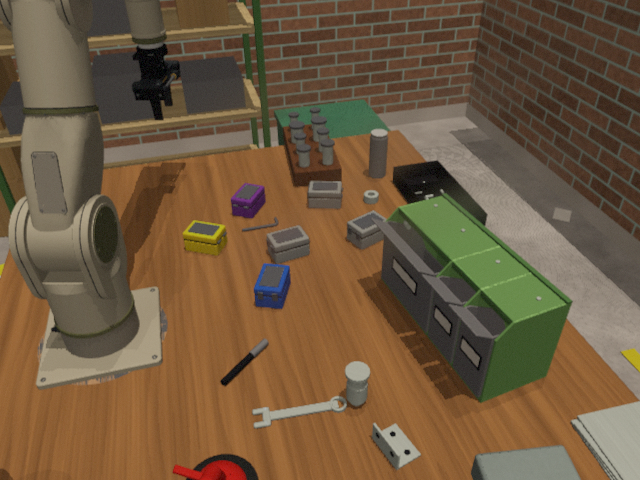

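The three grey cases are at scene pixels (327,363), (391,315) and (419,398). Blue, yellow and purple are look-alikes. The green unit is at (200,290), with the wide bin at its near end in this view. Next I fit poses.

```bash
python3 - <<'E'
from h import *
from scipy.spatial import cKDTree
Qs=[]
for c in ['scene','side']:
    d=np.load(c+'0.npy'); Q=cloud(c,d); Qs.append(Q)
im=[cv2.imread('pics/%s0.png'%c) for c in ['scene','side']]
px={'scene':[(327,355),(393,310),(420,390)],'side':[(365,225),(288,238),(325,187)]}
for i,c in enumerate(['scene','side']):
    Q=Qs[i]
    for (u,v) in px[c]:
        p=Q[v,u]; 
        m=(np.hypot(Q[...,0]-p[0],Q[...,1]-p[1])<0.085)&(Q[...,2]>0.012)&(Q[...,2]<0.08)
        # connected comp containing px
        n,l=cv2.connectedComponents(m.astype(np.uint8)); mm=l==l[v,u]
        P=Q[mm]; zt=np.percentile(P[:,2],95)
        T=P[P[:,2]>zt-0.012]
        r=cv2.minAreaRect((T[:,:2]*1000).astype(np.float32)); ra=cv2.minAreaRect((P[:,:2]*1000).astype(np.float32))
        print(c,(u,v),'ztop',round(zt,4),'top',np.round(np.array(r[0]),1),np.round(r[1],1),round(r[2],1),'| all',np.round(r[0] if 0 else ra[0],1),np.round(ra[1],1),round(ra[2],1))
# unit: green top
for i,c in enumerate(['scene','side']):
    Q=Qs[i]; m=(Q[...,2]>0.18)&(Q[...,2]<0.2)&(Q[...,0]>0.5)&(Q[...,0]<0.95)&(abs(Q[...,1]+0.1)<0.35)
    g=im[i].astype(int); gr=m&(g[...,1]>g[...,2]+25)
    P=Q[gr]; r=cv2.minAreaRect((P[:,:2]*1000).astype(np.float32)); print(c,'hood',np.median(P[:,2]),r, np.round(cv2.boxPoints(r)))
    lip=(Q[...,2]>0.13)&(Q[...,2]<0.2)&(~(g[...,1]>g[...,2]+25))&(Q[...,0]>0.5)&(Q[...,0]<0.95)&(abs(Q[...,1]+0.1)<0.35)
    P=Q[lip]; r=cv2.minAreaRect((P[:,:2]*1000).astype(np.float32)); print(c,'lips',P[:,2].min(),P[:,2].max(),r,np.round(cv2.boxPoints(r)))
E
```

```text
scene (327, 355) ztop 0.0559 top [636.1 173.6] [94.1 63.4] 20.6 | all [637.1 174.2] [97.2 63.4] 21.3
scene (393, 310) ztop 0.0559 top [429.8 171.1] [95.4 63.2] 10.0 | all [431.7 171.5] [99.3 63.2] 10.0
scene (420, 390) ztop 0.0559 top [578.1 365.8] [64.  91.3] 70.8 | all [579.5 365.8] [64.7 94.5] 70.8
side (365, 225) ztop 0.0566 top [634.9 165.7] [95.7 64.1] 22.4 | all [635.  165.3] [95.7 65.1] 21.9
side (288, 238) ztop 0.0562 top [429.9 162.2] [94.5 70. ] 11.2 | all [429.6 162.2] [95.1 70. ] 11.2
side (325, 187) ztop 0.0565 top [576.8 359.4] [67.1 92.6] 70.5 | all [578.  358.8] [67.4 96.2] 70.5
scene hood 0.18903317838695854 ((730.6287841796875, -163.42678833007812), (123.68753814697266, 386.1513671875), 8.313909530639648) [[ 642.   19.]
 [ 697. -363.]
 [ 820. -346.]
 [ 764.   37.]]
scene lips 0.13001941001397965 0.19478762803661254 ((697.2164916992188, -165.60829162597656), (193.55624389648438, 386.5639953613281), 7.975246429443359) [[ 575.   12.]
 [ 628. -370.]
 [ 820. -344.]
 [ 766.   39.]]
side hood 0.19020265063319697 ((725.3570556640625, -167.32565307617188), (132.2347869873047, 380.7216796875), 7.867802143096924) [[ 634.   12.]
 [ 686. -365.]
 [ 817. -347.]
 [ 765.   30.]]
side lips 0.13000866155926016 0.1983293529915502 ((698.681640625, -170.17193603515625), (192.34925842285156, 385.35247802734375), 7.94746732711792) [[ 577.    7.]
 [ 630. -374.]
 [ 821. -348.]
 [ 767.   34.]]
```

```bash
python3 - <<'E'
import cv2
a=cv2.imread('pics/scene0.png')[280:440,280:480]; b=cv2.imread('pics/side0.png')[170:290,230:400]
cv2.imwrite('pics/c1.png',cv2.resize(a,None,fx=4,fy=3.7)[:600,:800]); cv2.imwrite('pics/c2.png',cv2.resize(b,None,fx=4.7,fy=4.7,interpolation=3))
E
```

```text
(no output)
```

View pics/c1.png

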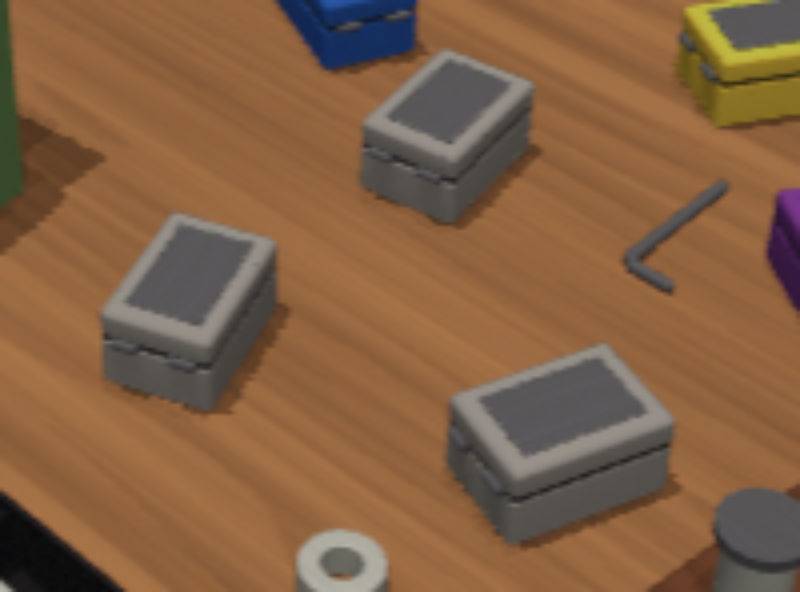

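View pics/c2.png

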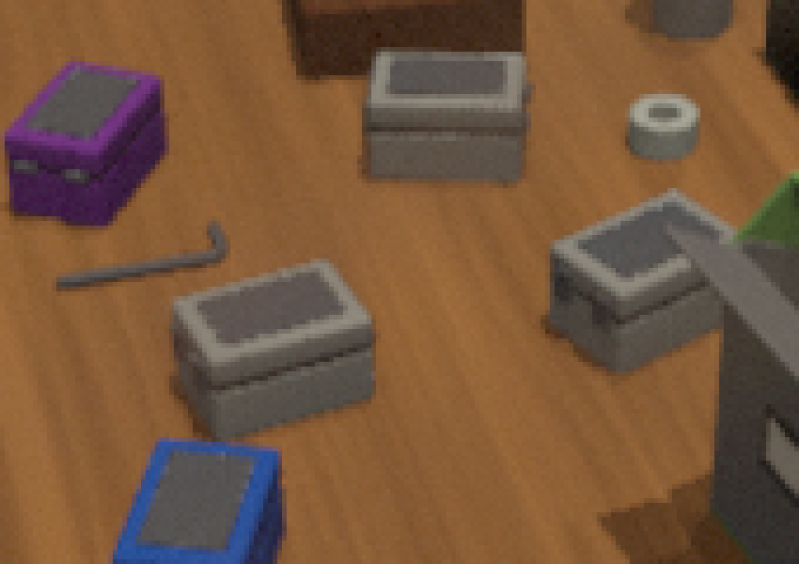

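Request:
send_rows(
  series=[
    [40, -23, 12, 0, 0, 0, 87],
    [40, -23, 12, 0, 0, 0, 87],
    [40, -23, 12, 0, 0, 0, 87],
    [40, -23, 12, 0, 0, 0, 87],
    [40, -23, 0, 0, 0, 0, 87],
    [40, -23, 0, 0, 0, 0, 87],
    [40, -24, 0, 0, 0, 0, 87],
    [40, -24, 0, 0, 0, 0, 87],
    [40, -24, 0, 0, 0, 0, 87],
    [33, -24, 0, 0, 0, -2.2, 87],
  ],
  grip_force=25,
)

```text
clock: 2.25
position: [0.5784, 0.3622, 0.2401]
ee_rot: [0.529, 3.097, -0.0]
ft_force: [0.6, 0.6, 0.3]
grip_width: 0.999
```

```bash
cat >> h.py <<'E'
def log():
    s=ctrl.observe(); open('kin.txt','a').write(repr((list(map(float,s['joint_positions'])),list(map(float,s['position'])),list(map(float,s['ee_rot']))))+'\n'); return s
def fitcase(Q,near,r=0.09,zl=0.035,zh=0.075):
    m=(np.hypot(Q[...,0]-near[0],Q[...,1]-near[1])<r)&(Q[...,2]>zl)&(Q[...,2]<zh)
    n,l,s,_=cv2.connectedComponentsWithStats(m.astype(np.uint8))
    k=1+np.argmax(s[1:,4]); P=Q[l==k]; 
    rr=cv2.minAreaRect((P[:,:2]*1000).astype(np.float32)); a=rr[2]+(0 if rr[1][0]>rr[1][1] else 90); a=(a+90)%180-90
    return np.round(rr[0],1),np.round(rr[1],1),round(a,1),round(float(np.median(P[:,2])),4)
E
python3 - <<'E'
from h import *
log()
st,im,d=snap('wrist','w1.png'); Q=cloud('wrist',d,st)
print(fitcase(Q,(0.578,0.363))); print(ctrl.find_in('wrist','case_1_centre')[:2]); print(st['joint_positions'],ctrl.hold_point_z)
E
```

```text
(array([576.7, 362.8]), array([62. , 92.9]), -19.2, 0.055)
[{'bbox': [145.2, 265.4, 207.7, 298.2], 'conf': 0.7}]
[-0.74421748  0.4447964   0.17485727  1.2192689  -0.07503934  1.4837113
  0.65293539] 0.0187
```

View pics/w1.png

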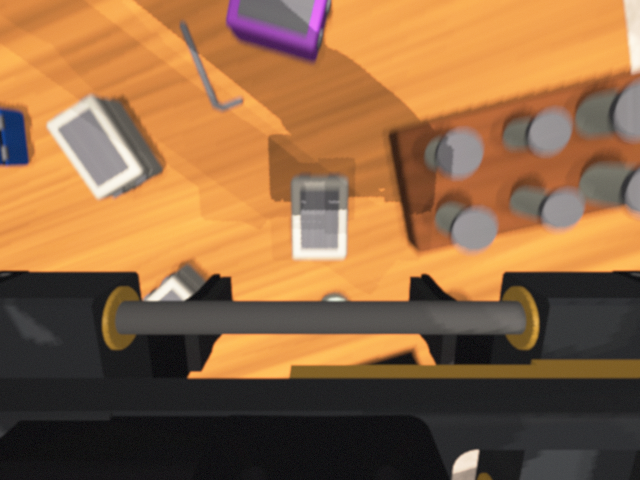

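```bash
python3 - <<'E'
from h import *
# obstacles within 160mm of C, in case frame
c=np.array([.5767,.3628]);a=np.radians(-19.2);R=np.array([[np.cos(a),np.sin(a)],[-np.sin(a),np.cos(a)]])
for cam in ['scene','side']:
    Q=cloud(cam,np.load(cam+'0.npy')).reshape(-1,3); Q=Q[np.isfinite(Q[:,0])]
    L=(Q[:,:2]-c)@R.T
    for z0,z1 in [(0.015,.05),(.05,.085),(.085,.12),(.12,.2)]:
        m=(abs(L[:,0])<.09)&(abs(L[:,1])<.2)&(abs(L[:,1])>.045)&(Q[:,2]>z0)&(Q[:,2]<z1)
        P=L[m]
        if len(P): print(cam,z0,len(P),'y+ min',P[P[:,1]>0,1].min() if (P[:,1]>0).any() else None,'y- max',P[P[:,1]<0,1].max() if (P[:,1]<0).any() else None)
E
```

```text
scene 0.015 2106 y+ min 0.08416625020500652 y- max -0.14442143533218588
scene 0.05 1290 y+ min 0.08765008360655115 y- max -0.143992018865303
scene 0.085 1152 y+ min 0.10706698223766418 y- max None
scene 0.12 10 y+ min 0.12901606936026894 y- max None
side 0.015 818 y+ min 0.0713934931547766 y- max -0.16839295881422145
side 0.05 489 y+ min 0.0779396526911592 y- max -0.15717597724199875
side 0.085 370 y+ min 0.10047243274123371 y- max None
side 0.12 9 y+ min 0.12808706548976828 y- max None
```

Request:
send_rows(
  series=[
    [-1.7, 0.6, -50, 0, 0, 0, 87],
    [0, 0, -50, 0, 0, 0, 87],
    [0, 0, -45, 0, 0, 0, 87],
    [0, 0, -30, 0, 0, 0, 87],
    [0, 0, -20, 0, 0, 0, 87],
    [0, 0, -12, 0, 0, 0, 87],
    [0, 0, -10, 0, 0, 0, 87],
    [0, 0, 0, 0, 0, 0, 87],
  ],
)

```text
clock: 3.35
position: [0.5752, 0.3639, 0.0231]
ee_rot: [-0.527, -3.097, 0.0]
ft_force: [-0.0, -0.6, -0.3]
grip_width: 1.001
```

Request:
send_rows(
  series=[
    [0, 0, 0, 0, 0, 0, 50],
    [0, 0, 0, 0, 0, 0, 50],
    [0, 0, 0, 0, 0, 0, 50],
    [0, 0, 0, 0, 0, 0, 50],
  ],
  grip_force=30,
)

```text
clock: 3.85
position: [0.5757, 0.3641, 0.0244]
ee_rot: [0.527, 3.096, 0.001]
ft_force: [0.2, -0.5, 1.4]
grip_width: 0.637
```

Request:
send_rows(
  series=[
    [0, 0, 20, 0, 0, 0, 50],
    [0, 0, 40, 0, 0, 0, 50],
    [0, 0, 50, 0, 0, 0, 50],
    [0, -10, 20, 0, 0, 0, 50],
    [0, 0, 0, 0, 0, 0, 50],
    [0, 0, 0, 0, 0, 0, 50],
  ],
)

```text
clock: 4.6
position: [0.5746, 0.3536, 0.1518]
ee_rot: [-0.527, -3.095, 0.002]
ft_force: [0.6, 0.2, -0.6]
grip_width: 0.573
```

```bash
cat >> h.py <<'E'
def listen(n=6):
    out=[]
    for i in range(n):
        s=ctrl.observe(); out.append((round(float(s['clock']),3),*np.round(s['ft_force'],2),*np.round(s['ft_torque'],3)))
        if i<n-1: ctrl.read_camera('side')
    for o in out: print(*o)
    return s
E
python3 - <<'E'
from h import *
log(); s=listen(3); print(s['grip_width'],s['position'])
E
```

```text
4.6 0.65 0.23 -0.55 -0.005 0.002 -0.036
4.65 -0.25 -0.71 0.06 0.03 0.071 -0.024
4.7 0.11 0.25 0.31 0.013 0.007 0.02
0.5769833765935833 [0.57435729 0.35376605 0.15143087]
```

Request:
send_rows(
  series=[
    [-50, 17, 0, 0, 0, 0, 50],
    [50, -17, 0, 0, 0, 0, 50],
  ],
)

```text
clock: 4.95
position: [0.5661, 0.3596, 0.1502]
ee_rot: [-0.507, -3.091, 0.002]
ft_force: [1.3, 1.0, 1.7]
grip_width: 0.576
```

```bash
python3 -c "
from h import *
s=listen(7)"
```

```text
4.95 1.27 1.0 1.75 0.071 -0.218 0.01
5.0 1.08 -7.36 -1.09 -0.534 -0.012 0.093
5.05 0.13 -1.57 0.33 -0.037 -0.007 0.001
5.1 0.16 0.24 -0.09 -0.029 -0.047 0.053
5.15 -0.23 0.47 -0.4 0.047 0.034 0.015
5.2 -0.09 -0.26 -0.1 0.021 0.071 -0.02
5.25 -0.73 0.23 -0.3 0.065 0.003 -0.008
```

Request:
send_rows(
  series=[
    [-50, 17, 0, 0, 0, 0, 50],
    [50, -17, 0, 0, 0, 0, 50],
  ],
)

```text
clock: 5.5
position: [0.5659, 0.3605, 0.1515]
ee_rot: [-0.505, -3.092, -0.001]
ft_force: [2.3, 0.9, 0.8]
grip_width: 0.572
```

```bash
python3 -c "
from h import *
s=listen(7);print(s['position'])"
```

```text
5.5 2.31 0.92 0.78 0.052 -0.144 -0.019
5.55 0.89 -8.79 -0.47 -0.592 -0.064 0.052
5.6 -0.13 -1.45 -0.69 -0.092 -0.038 0.025
5.65 0.37 0.52 -0.12 -0.018 -0.008 -0.026
5.7 0.15 0.55 -0.38 0.003 -0.016 -0.021
5.75 -0.31 -0.57 -0.23 0.028 0.03 0.003
5.8 -1.11 -0.29 0.09 -0.007 0.034 -0.059
[0.57448274 0.35485954 0.15316133]
```

```bash
python3 - <<'E'
from h import *
st,im,d=snap('wrist','w2.png'); Q=cloud('wrist',d,st)
print(fitcase(Q,(0.578,0.363)))
snap('side','s2.png')
E
```

```text
(array([576.8, 363. ]), array([62.2, 92.8]), -19.2, 0.0551)
```

View pics/w2.png

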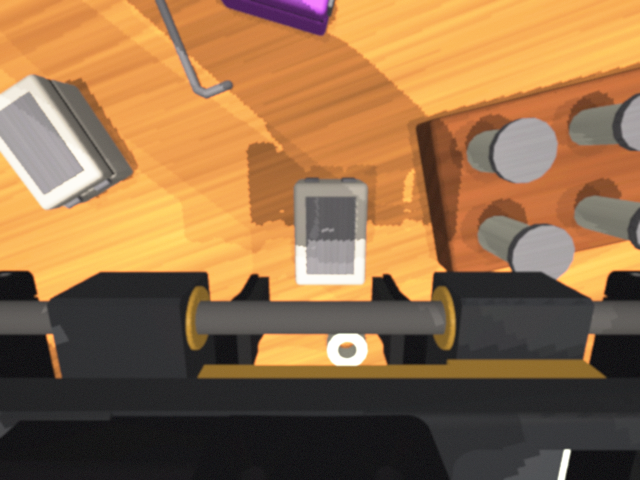

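View pics/s2.png

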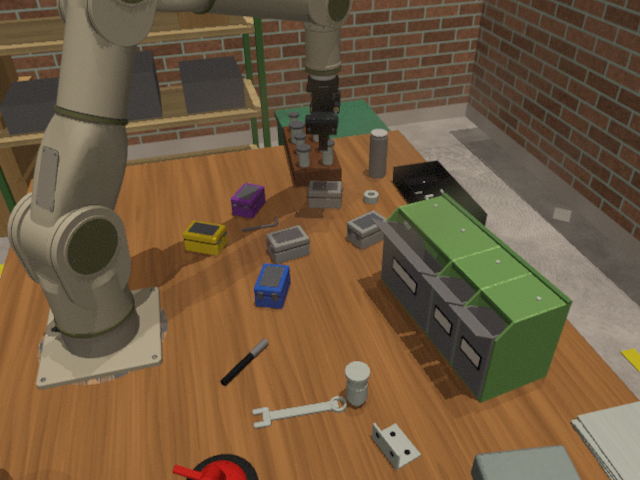

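```bash
python3 - <<'E'
from h import *
st,im,d=snap('wrist'); m=ctrl.camera_model('wrist'); print(np.round(m['mount'],3),m['fovy'],m['cx'],m['cy'])
Q=cloud('wrist',d,st); p=np.array(st['position']); print('tcp',p)
for u,v in [(250,285),(245,300),(390,285),(395,300),(330,232),(320,318),(140,320)]: print(u,v,d[v,u],np.round(Q[v,u],3))
def proj(cam,P):
    m=ctrl.camera_model(cam); f=240/np.tan(np.radians(m['fovy'])/2); T=np.array(m['world_to_cam']) if 'world_to_cam' in m else None
    if T is None:
        W=np.eye(4);W[:3,:3]=cv2.Rodrigues(np.array(st['ee_rot'],float))[0];W[:3,3]=st['position'];T=np.linalg.inv(W@np.array(m['mount']))
    c=T@np.append(P,1); return m['cx']+f*c[0]/-c[2], m['cy']-f*c[1]/-c[2]
for c in ['side','scene','wrist']: print(c,proj(c,p),proj(c,[.5767,.3628,.027]))
# top-view points of gripper fingers from side cam
st,im,d=snap('side'); Q=cloud('side',d).reshape(-1,3)
k=np.linalg.norm(Q-p,axis=1)<.12; P=Q[k]; 
for z in [.13,.15,.17,.19,.21]:
    s=P[(abs(P[:,2]-z)<.01)]; print(z,len(s),s[:,:2].min(0) if len(s) else '',s[:,:2].max(0) if len(s) else '')
E
```

```text
[[-0.001  0.969  0.248  0.067]
 [ 1.     0.001 -0.001 -0.001]
 [-0.001  0.248 -0.969 -0.193]
 [ 0.     0.     0.     1.   ]] 68.56210870716976 320.1744756483546 243.72798757228298
tcp [0.57450322 0.35491859 0.15334744]
250 285 0.15507194 [0.554 0.329 0.201]
245 300 0.14238055 [0.555 0.329 0.214]
390 285 0.15594596 [0.575 0.387 0.2  ]
395 300 0.14403704 [0.576 0.386 0.213]
330 232 0.29626563 [0.575 0.363 0.057]
320 318 0.08145281 [0.546 0.364 0.272]
140 320 0.07475828 [0.531 0.329 0.278]
side (np.float64(323.5615545098876), np.float64(154.25595700353438)) (np.float64(324.12219964991954), np.float64(193.62313881815356))
scene (np.float64(421.19445676574037), np.float64(347.34717532622125)) (np.float64(418.6066737350718), np.float64(398.23512355717503))
wrist (np.float64(320.8221278932695), np.float64(272.60146413986473)) (np.float64(329.1824260298616), np.float64(227.39184753339586))
0.13 0  
0.15 0  
0.17 0  
0.19 57 [0.55478655 0.31372992] [0.59811043 0.38515046]
0.21 60 [0.55363809 0.31328091] [0.59215992 0.37339669]
```

```bash
python3 - <<'E'
from h import *
st,im,d=snap('side'); a=im[70:220,250:400,::-1].copy(); cv2.circle(a,(323-250,154-70),1,(0,0,255),-1)
st,im2,d2=snap('scene'); b=im2[240:420,340:500,::-1].copy(); cv2.circle(b,(421-340,347-240),1,(0,0,255),-1)
a=cv2.resize(a,(400,400),interpolation=3); b=cv2.resize(b,(400,450),interpolation=3)[:400]
cv2.imwrite('pics/g.png',np.hstack([a,b]))
st,im3,d3=snap('wrist'); print(np.round(d3[262:300:4,235:265:5],3))
E
```

```text
[[0.361 0.361 0.361 0.363 0.363 0.362]
 [0.363 0.364 0.363 0.363 0.362 0.364]
 [0.365 0.364 0.364 0.364 0.363 0.365]
 [0.366 0.366 0.365 0.364 0.17  0.364]
 [0.365 0.366 0.366 0.163 0.164 0.167]
 [0.367 0.368 0.367 0.16  0.159 0.163]
 [0.369 0.369 0.155 0.154 0.158 0.159]
 [0.368 0.369 0.149 0.15  0.154 0.154]
 [0.37  0.145 0.146 0.149 0.151 0.15 ]
 [0.141 0.141 0.141 0.146 0.146 0.148]]
```

View pics/g.png

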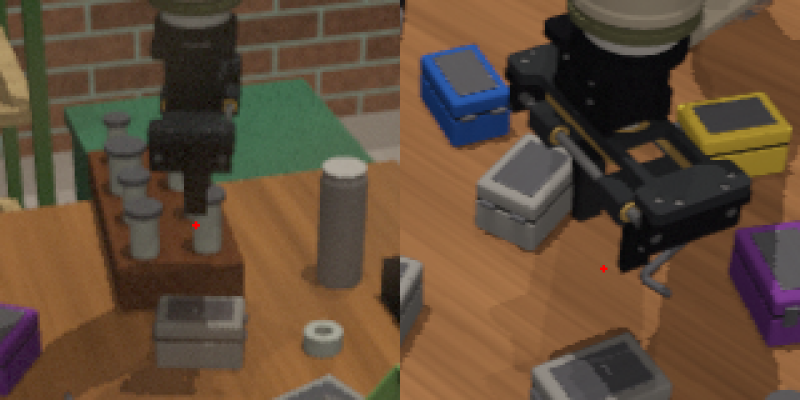

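```bash
python3 - <<'E'
from h import *
st,im,d=snap('side'); Q=cloud('side',d); print(st['position'])
for v in range(136,156,2): print('side',v,[np.round(Q[v,u],3).tolist() for u in (320,323,326)])
st,im,d=snap('scene'); Q=cloud('scene',d)
for v in range(334,352,2): print('scene',v,[np.round(Q[v,u],3).tolist() for u in (429,432)])
E
```

```text
[0.57504212 0.35423657 0.15338117]
side 136 [[0.558, 0.325, 0.222], [0.564, 0.319, 0.224], [0.571, 0.316, 0.224]]
side 138 [[0.557, 0.321, 0.218], [0.564, 0.319, 0.218], [0.57, 0.314, 0.22]]
side 140 [[0.556, 0.318, 0.215], [0.564, 0.319, 0.213], [0.571, 0.315, 0.214]]
side 142 [[0.558, 0.326, 0.205], [0.564, 0.318, 0.208], [0.571, 0.317, 0.207]]
side 144 [[0.557, 0.321, 0.202], [0.564, 0.321, 0.201], [0.571, 0.316, 0.202]]
side 146 [[0.557, 0.325, 0.194], [0.564, 0.32, 0.196], [0.572, 0.32, 0.195]]
side 148 [[0.558, 0.326, 0.188], [0.564, 0.32, 0.19], [0.571, 0.316, 0.191]]
side 150 [[0.62, 0.568, 0.054], [0.61, 0.493, 0.092], [0.616, 0.482, 0.097]]
side 152 [[0.619, 0.563, 0.05], [0.609, 0.492, 0.087], [0.616, 0.482, 0.091]]
side 154 [[0.616, 0.552, 0.049], [0.609, 0.49, 0.081], [0.618, 0.491, 0.079]]
scene 334 [[0.592, 0.38, 0.213], [0.597, 0.388, 0.222]]
scene 336 [[0.595, 0.382, 0.211], [0.595, 0.388, 0.215]]
scene 338 [[0.595, 0.383, 0.208], [0.594, 0.388, 0.21]]
scene 340 [[0.595, 0.383, 0.203], [0.591, 0.386, 0.203]]
scene 342 [[0.595, 0.383, 0.199], [0.591, 0.387, 0.199]]
scene 344 [[0.596, 0.384, 0.195], [0.592, 0.388, 0.195]]
scene 346 [[0.594, 0.384, 0.19], [0.589, 0.387, 0.188]]
scene 348 [[0.599, 0.387, 0.19], [0.421, 0.28, -0.003]]
scene 350 [[0.434, 0.281, 0.001], [0.428, 0.285, -0.0]]
```

Request:
send_rows(
  series=[
    [0, 0, 0, 0, 0, 0, 0],
    [0, 0, 0, 0, 0, 0, 0],
    [0, 0, 0, 0, 0, 0, 0],
    [0, 0, 0, 0, 0, 0, 0],
    [0, 0, 0, 0, 0, 0, 0],
    [0, 0, 0, 0, 0, 0, 0],
    [0, 0, 0, 0, 0, 0, 0],
  ],
)

```text
clock: 7.12
position: [0.5753, 0.354, 0.1533]
ee_rot: [0.527, 3.097, 0.0]
ft_force: [-0.0, 0.1, -0.2]
grip_width: 0.008
```

```bash
cat > tip.py <<'E'
from h import *
for c in ['side','scene','wrist']:
    st,im,d=snap(c,'t_%s.png'%c); Q=cloud(c,d,st).reshape(-1,3)
    W=cv2.Rodrigues(np.array(st['ee_rot'],float))[0]; L=(Q-st['position'])@W
    k=(abs(L[:,0])<.03)&(abs(L[:,1])<.075)&(L[:,2]>-.1)&(L[:,2]<.05); P=L[k]*1000
    if len(P)==0: print(c,'none');continue
    t=np.sort(P[:,2])[-1:]; zt=np.percentile(P[:,2],98); T=P[P[:,2]>zt-12]
    print(c,len(P),'ztip',np.round(t,1),np.round(zt,1),'near tip x',np.round(np.percentile(T[:,0],[2,98]),1),'y',np.round(np.percentile(T[:,1],[2,98]),1))
print(st['position'],st['grip_width'])
E
python3 tip.py
```

```text
side 102 ztip [-29.2] -30.8 near tip x [-11.6   9.2] y [-13.9  -2.7]
scene 272 ztip [-28.9] -30.3 near tip x [-9.8 12.7] y [-6.3 12.7]
wrist 1860 ztip [-29.7] -31.9 near tip x [ 8.5 10.7] y [-8.7  8.2]
[0.57526866 0.35394996 0.15327719] 0.008714737611069324
```

All three cameras agree that the finger tips end about 30 mm behind the reported TCP, which is why the first grip closed above the lid. I'll use tip = TCP − 30 mm along the tool axis.

Request:
send_rows(
  series=[
    [1, 6, -10, 0, 0, 0, 87],
    [0.5, 3, -20, 0, 0, 0, 87],
    [0, 0, -10, 0, 0, 0, 87],
    [0, 0, 0, 0, 0, 0, 87],
    [0, 0, 0, 0, 0, 0, 87],
    [0, 0, -30, 0, 0, 0, 87],
    [0, 0, -45, 0, 0, 0, 87],
    [0, 0, -30, 0, 0, 0, 87],
    [0, 0, -18, 0, 0, 0, 87],
    [0, 0, 0, 0, 0, 0, 87],
  ],
)

```text
clock: 8.52
position: [0.5764, 0.3627, -0.0103]
ee_rot: [-0.527, -3.096, 0.001]
ft_force: [0.0, -0.4, 0.8]
grip_width: 0.98
```

Request:
send_rows(
  series=[
    [0, 0, 0, 0, 0, 0, 50],
    [0, 0, 0, 0, 0, 0, 50],
    [0, 0, 0, 0, 0, 0, 50],
    [0, 0, 0, 0, 0, 0, 50],
  ],
  grip_force=30,
)

```text
clock: 9.02
position: [0.5771, 0.3632, -0.009]
ee_rot: [0.527, 3.096, 0.001]
ft_force: [0.1, -0.2, 3.1]
grip_width: 0.708
```

Request:
send_rows(
  series=[
    [0, 0, 10, 0, 0, 0, 50],
    [0, 0, 30, 0, 0, 0, 50],
    [0, 0, 40, 0, 0, 0, 50],
    [0, 0, 10, 0, 0, 0, 50],
    [0, 0, 0, 0, 0, 0, 50],
    [-50, 17, 0, 0, 0, 0, 50],
    [50, -17, 0, 0, 0, 0, 50],
  ],
)

```text
clock: 9.9
position: [0.5643, 0.3688, 0.0748]
ee_rot: [-0.504, -3.086, 0.005]
ft_force: [2.3, 2.1, -6.9]
grip_width: 0.713
```

```bash
python3 -c "
from h import *
s=listen(8);print(s['grip_width'],s['position'])"
```

```text
9.9 2.28 2.08 -6.94 0.233 -0.245 -0.009
9.95 5.96 -9.96 -5.6 -1.077 -0.916 0.048
10.0 1.66 -3.49 -5.58 -0.336 -0.246 -0.029
10.05 0.55 -0.35 -6.92 0.02 -0.049 -0.003
10.1 -0.51 -0.07 -7.76 0.059 -0.023 0.013
10.15 -0.97 1.38 -7.79 0.072 0.079 -0.028
10.2 -0.36 0.19 -7.55 0.069 -0.02 -0.009
10.25 -1.15 0.47 -7.54 0.025 -0.026 -0.016
0.709653020685274 [0.57538306 0.36321393 0.07863228]
```

Request:
send_rows(
  series=[
    [-50, 17, 0, 0, 0, 0, 50],
    [50, -17, 0, 0, 0, 0, 50],
  ],
)

```text
clock: 10.5
position: [0.5647, 0.3702, 0.077]
ee_rot: [-0.503, -3.088, 0.001]
ft_force: [2.2, 1.6, -6.5]
grip_width: 0.71
```

```bash
python3 -c "
from h import *
s=listen(8);print(s['grip_width'],s['position'])"
```

```text
10.5 2.17 1.63 -6.46 0.211 -0.308 0.063
10.55 7.44 -10.56 -4.4 -1.127 -0.851 0.03
10.6 1.39 -2.79 -6.5 -0.298 -0.22 -0.002
10.65 0.29 -0.54 -6.33 -0.024 -0.014 0.002
10.7 -1.27 -0.24 -7.19 0.042 0.023 0.021
10.75 -1.23 -0.9 -7.2 0.06 0.001 0.047
10.8 -0.31 -0.47 -7.91 0.013 0.069 0.008
10.85 0.51 0.05 -7.01 0.041 0.002 0.036
0.7086823350842564 [0.5755644  0.36395155 0.07986566]
```

Request:
send_rows(
  series=[
    [0, 0, -40, 0, 0, 0, 50],
    [0, 0, -30, 0, 0, 0, 50],
    [0, 0, -12, 0, 0, 0, 50],
    [0, 0, -5, 0, 0, 0, 50],
    [0, 0, -2, 0, 0, 0, 50],
    [0, 0, 0, 0, 0, 0, 50],
  ],
)

```text
clock: 11.6
position: [0.5773, 0.3633, -0.0077]
ee_rot: [0.527, 3.096, 0.002]
ft_force: [-0.2, -0.3, -7.5]
grip_width: 0.708
```

Request:
send_rows(
  series=[
    [0, 0, 0, 0, 0, 0, 87],
    [0, 0, 0, 0, 0, 0, 87],
    [0, 0, 0, 0, 0, 0, 87],
    [0, 0, 20, 0, 0, 0, 87],
    [0, 0, 40, 0, 0, 0, 87],
    [0, 0, 50, 0, 0, 0, 87],
    [0, 0, 50, 0, 0, 0, 87],
    [0, 0, 30, 0, 0, 0, 87],
  ],
)

```text
clock: 12.6
position: [0.5777, 0.3634, 0.1864]
ee_rot: [0.527, 3.094, 0.006]
ft_force: [-0.4, 0.3, -0.7]
grip_width: 1.003
```

Request:
send_rows(
  series=[
    [10, -38, 10, 0, 0, 8.2, 87],
    [11, -38, 10, 0, 0, 8.2, 87],
    [12, -39, 10, 0, 0, 8.2, 87],
    [12, -39, 10, 0, 0, 8.2, 87],
    [12, -39, 10, 0, 0, 7.9, 87],
    [0, 0, 0, 0, 0, 0, 87],
  ],
)

```text
clock: 13.35
position: [0.6355, 0.1651, 0.2342]
ee_rot: [-0.574, 3.085, -0.002]
ft_force: [0.3, 0.2, -0.5]
grip_width: 1.003
```

```bash
python3 - <<'E'
from h import *
s=log();print(s['position'],s['joint_positions'])
st,im,d=snap('wrist','w3.png'); Q=cloud('wrist',d,st)
print('A',fitcase(Q,(0.635,0.17)));print('C',fitcase(Q,(0.578,0.363)));print('B',fitcase(Q,(0.43,0.167)))
W=cv2.Rodrigues(np.array(st['ee_rot'],float))[0]; print(np.degrees(np.arctan2(W[1,1],W[0,1])))
E
```

```text
[0.63554988 0.16508787 0.23418963] [-0.43605931  0.38165643  0.15366982  1.31513766 -0.05568092  1.44570702
  1.65248886]
A (array([635.6, 169.2]), array([93.5, 62. ]), 21.4, 0.0551)
C (array([578.3, 362.2]), array([62.5, 96.7]), -19.3, 0.0551)
B (array([444.7, 168.4]), array([68.5, 62.4]), 9.7, 0.0549)
111.09715831692874
```

View pics/w3.png

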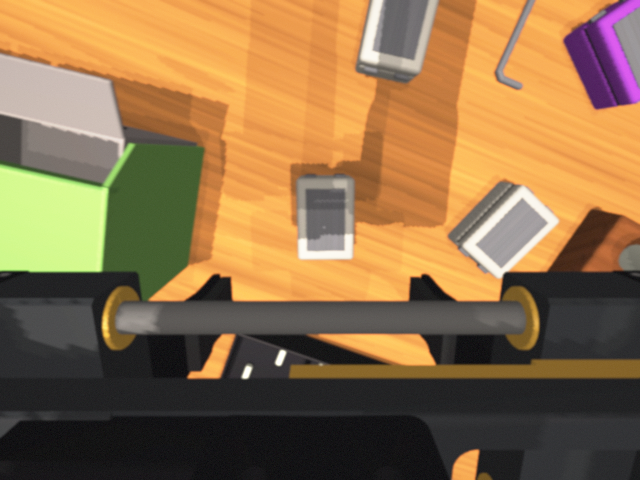

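Request:
send_rows(
  series=[
    [0, 4, -50, 0, 0, 0.3, 87],
    [0, 0, -55, 0, 0, 0, 87],
    [0, 0, -55, 0, 0, 0, 87],
    [0, 0, -40, 0, 0, 0, 87],
    [0, 0, -26, 0, 0, 0, 87],
    [0, 0, -18, 0, 0, 0, 87],
    [0, 0, 0, 0, 0, 0, 87],
  ],
)

```text
clock: 14.28
position: [0.6329, 0.1747, -0.0135]
ee_rot: [0.591, -3.084, -0.0]
ft_force: [0.6, 0.4, 1.0]
grip_width: 1.002
```

Request:
send_rows(
  series=[
    [0, 0, 0, 0, 0, 0, 50],
    [0, 0, 0, 0, 0, 0, 50],
    [0, 0, 0, 0, 0, 0, 50],
    [0, 0, 0, 0, 0, 0, 50],
  ],
)

```text
clock: 14.78
position: [0.6351, 0.1724, -0.0116]
ee_rot: [-0.588, 3.084, -0.002]
ft_force: [1.8, -5.6, 6.0]
grip_width: 0.711
```

Request:
send_rows(
  series=[
    [0, 0, 10, 0, 0, 0, 50],
    [0, 0, 30, 0, 0, 0, 50],
    [0, 0, 40, 0, 0, 0, 50],
    [0, 0, 10, 0, 0, 0, 50],
    [0, 0, 0, 0, 0, 0, 50],
    [-49, -19, 0, 0, 0, 0, 50],
    [49, 19, 0, 0, 0, 0, 50],
  ],
)

```text
clock: 15.65
position: [0.6123, 0.1646, 0.0643]
ee_rot: [0.578, -3.051, 0.007]
ft_force: [2.9, -0.4, -7.2]
grip_width: 0.711
```

```bash
python3 -c "
from h import *
s=listen(8);print(s['grip_width'],s['position'])"
```

```text
15.65 2.86 -0.4 -7.19 0.149 -0.462 0.039
15.7 6.34 5.0 -2.08 0.575 -0.913 -0.046
15.75 1.77 0.56 -4.47 0.245 -0.234 -0.021
15.8 -0.26 0.37 -6.24 0.101 -0.017 -0.015
15.85 0.61 0.04 -6.59 0.045 0.062 0.053
15.9 -0.29 0.45 -5.95 0.015 0.006 0.007
15.95 0.16 0.09 -6.63 -0.011 0.06 0.008
16.0 0.35 -0.66 -6.64 0.041 0.036 -0.034
0.7122032252502546 [0.63320575 0.17374845 0.07625396]
```

Request:
send_rows(
  series=[
    [-49, -19, 0, 0, 0, 0, 50],
    [49, 19, 0, 0, 0, 0, 50],
  ],
)

```text
clock: 16.25
position: [0.6139, 0.1647, 0.067]
ee_rot: [0.578, -3.055, 0.006]
ft_force: [3.9, 1.5, -7.4]
grip_width: 0.708
```

```bash
python3 -c "
from h import *
s=listen(8);print(s['grip_width'],s['position'])"
```

```text
16.25 3.93 1.53 -7.44 0.145 -0.503 0.03
16.3 6.43 4.17 -2.69 0.584 -0.907 0.075
16.35 1.74 1.28 -3.89 0.282 -0.205 -0.01
16.4 0.92 -0.77 -5.45 0.06 -0.029 0.017
16.45 -0.25 0.52 -6.85 0.04 0.015 0.059
16.5 0.38 -0.25 -7.27 0.037 -0.006 0.005
16.55 0.37 0.06 -6.84 -0.063 0.038 0.039
16.6 0.2 0.13 -6.98 0.079 0.031 -0.01
0.7069468857431958 [0.63389514 0.17379992 0.07757113]
```

Request:
send_rows(
  series=[
    [0, 0, -40, 0, 0, 0, 50],
    [0, 0, -30, 0, 0, 0, 50],
    [0, 0, -10, 0, 0, 0, 50],
    [0, 0, -5, 0, 0, 0, 50],
    [0, 0, -3, 0, 0, 0, 50],
    [0, 0, 0, 0, 0, 0, 50],
  ],
)

```text
clock: 17.35
position: [0.6343, 0.1741, -0.0099]
ee_rot: [-0.591, 3.084, 0.0]
ft_force: [0.2, -1.0, -7.4]
grip_width: 0.709
```

Request:
send_rows(
  series=[
    [0, 0, 0, 0, 0, 0, 87],
    [0, 0, 0, 0, 0, 0, 87],
    [0, 0, 0, 0, 0, 0, 87],
    [0, 0, 20, 0, 0, 0, 87],
    [0, 0, 40, 0, 0, 0, 87],
    [-20, 0, 50, 0, 0, -2, 87],
    [-50, 0, 40, 0, 0, -4, 87],
    [-50, 0, 30, 0, 0, -4, 87],
    [-50, 0, 0, 0, 0, -1, 87],
    [-35, -2, 0, 0, 0, 0, 87],
  ],
)

```text
clock: 18.6
position: [0.4285, 0.1722, 0.1703]
ee_rot: [-0.293, 3.125, 0.002]
ft_force: [0.6, 0.2, -0.6]
grip_width: 1.002
```

```bash
python3 - <<'E'
from h import *
s=log();print(s['position'],s['joint_positions'])
st,im,d=snap('wrist','w4.png'); Q=cloud('wrist',d,st)
print('A',fitcase(Q,(0.635,0.17)));print('B',fitcase(Q,(0.43,0.167)))
W=cv2.Rodrigues(np.array(st['ee_rot'],float))[0]; print(np.degrees(np.arctan2(W[1,1],W[0,1])))
E
```

```text
[0.42854594 0.17222436 0.17029547] [-5.90169388e-01 -2.02349932e-02  1.08270055e-01  1.91099591e+00
  1.88784199e-03  1.24784073e+00  1.27514773e+00]
A (array([593.1, 153. ]), array([ 5.7, 36.2]), -68.5, 0.0407)
B (array([428.5, 165.4]), array([93.1, 62.1]), 9.6, 0.0551)
100.70673423102409
```

View pics/w4.png

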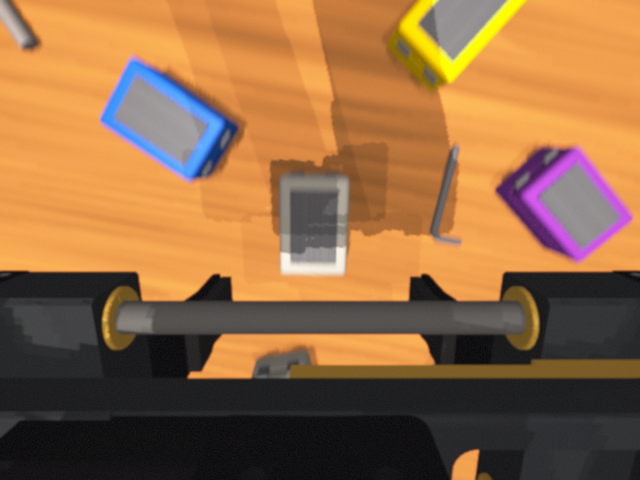

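Request:
send_rows(
  series=[
    [0, -7, -30, 0, 0, -0.9, 87],
    [0, 0, -45, 0, 0, 0, 87],
    [0, 0, -45, 0, 0, 0, 87],
    [0, 0, -30, 0, 0, 0, 87],
    [0, 0, -20, 0, 0, 0, 87],
    [0, 0, -10, 0, 0, 0, 87],
    [0, 0, 0, 0, 0, 0, 87],
  ],
)

```text
clock: 19.52
position: [0.4302, 0.165, -0.0112]
ee_rot: [-0.268, 3.13, 0.0]
ft_force: [-0.6, -0.0, 0.2]
grip_width: 0.998
```

Request:
send_rows(
  series=[
    [0, 0, 0, 0, 0, 0, 50],
    [0, 0, 0, 0, 0, 0, 50],
    [0, 0, 0, 0, 0, 0, 50],
    [0, 0, 0, 0, 0, 0, 50],
  ],
)

```text
clock: 20.02
position: [0.4302, 0.1653, -0.0113]
ee_rot: [-0.268, 3.13, 0.001]
ft_force: [-1.4, 0.6, 4.5]
grip_width: 0.708
```

Request:
send_rows(
  series=[
    [0, 0, 10, 0, 0, 0, 50],
    [0, 0, 30, 0, 0, 0, 50],
    [0, 0, 40, 0, 0, 0, 50],
    [0, 0, 10, 0, 0, 0, 50],
    [0, 0, 0, 0, 0, 0, 50],
    [52, 9, 0, 0, 0, 0, 50],
    [-52, -9, 0, 0, 0, 0, 50],
  ],
)

```text
clock: 20.9
position: [0.4338, 0.1653, 0.0729]
ee_rot: [0.265, -3.125, 0.008]
ft_force: [-3.0, -0.7, -4.1]
grip_width: 0.713
```

```bash
python3 -c "
from h import *
s=listen(8);print(s['grip_width'],s['position'])"
```

```text
20.9 -2.98 -0.72 -4.06 0.04 0.408 0.001
20.95 -6.5 -0.35 -7.47 -0.119 0.696 -0.031
21.0 2.26 0.34 -6.18 0.072 -0.479 -0.019
21.05 0.93 -0.04 -4.84 0.045 -0.092 0.01
21.1 0.36 0.24 -5.53 0.031 -0.045 -0.049
21.15 -0.31 0.63 -4.72 0.043 -0.087 0.06
21.2 0.1 0.33 -5.78 0.053 -0.066 0.037
21.25 1.26 0.13 -5.01 0.024 -0.031 0.003
0.7074943709367554 [0.43005194 0.16486734 0.07804068]
```

Request:
send_rows(
  series=[
    [52, 9, 0, 0, 0, 0, 50],
    [-52, -9, 0, 0, 0, 0, 50],
  ],
)

```text
clock: 21.5
position: [0.4355, 0.166, 0.0751]
ee_rot: [0.265, -3.129, 0.006]
ft_force: [-2.4, 0.1, -5.2]
grip_width: 0.714
```

```bash
python3 -c "
from h import *
s=listen(8);print(s['grip_width'],s['position'])"
```

```text
21.5 -2.43 0.12 -5.19 0.032 0.332 0.04
21.55 -6.02 -1.97 -7.49 -0.077 0.644 -0.03
21.6 -6.28 -2.4 -3.75 -0.297 0.948 0.033
21.65 0.97 0.75 -5.12 0.021 -0.061 -0.014
21.7 0.97 0.36 -4.38 0.07 -0.064 -0.013
21.75 0.21 0.22 -4.38 0.052 -0.045 0.009
21.8 1.16 -0.26 -4.78 0.033 -0.01 -0.034
21.85 -0.21 -0.67 -4.3 0.06 -0.026 0.01
0.7091932875967313 [0.4307882  0.16520248 0.07907015]
```

Request:
send_rows(
  series=[
    [52, 9, 0, 0, 0, 0, 50],
    [-52, -9, 0, 0, 0, 0, 50],
    [52, 9, 0, 0, 0, 0, 50],
    [-52, -9, 0, 0, 0, 0, 50],
  ],
)

```text
clock: 22.35
position: [0.4348, 0.1658, 0.0753]
ee_rot: [0.265, -3.129, 0.005]
ft_force: [-2.0, 0.4, -3.0]
grip_width: 0.707
```

```bash
python3 -c "
from h import *
s=listen(6);print(s['grip_width'],s['position'])"; cat kin.txt
```

```text
22.35 -2.05 0.38 -2.99 0.089 0.208 0.037
22.4 -6.15 -0.54 -7.83 -0.105 0.707 -0.026
22.45 -0.96 0.07 -6.23 -0.048 0.364 0.027
22.5 0.72 0.56 -4.22 0.073 -0.034 0.067
22.55 0.21 0.74 -4.45 0.078 -0.068 0.072
22.6 0.45 -0.33 -4.62 0.079 0.003 -0.043
0.710006085163252 [0.43065065 0.16521889 0.07910574]
([-0.7442174775182286, 0.4447964023801971, 0.17485727397347964, 1.2192689028101849, -0.07503934166350232, 1.4837112979473122, 0.6529353940717307], [0.5783928350493828, 0.3621661817741369, 0.24011237968966115], [0.5288853690574508, 3.096636142554154, -0.00019377356707346184])
([-0.7375148883430912, 0.4641295591776351, 0.16619956829007754, 1.3752574776268975, -0.07689146090306345, 1.3105076725893559, 0.6648201474953881], [0.5745691495572812, 0.35358997890812416, 0.15183362078053278], [-0.5270982277432402, -3.095442261374487, 0.001991064149759462])
([-0.43605931434757667, 0.3816564298628369, 0.15366981948634897, 1.3151376649889854, -0.05568091867397682, 1.4457070244834886, 1.6524888550838341], [0.6355498809630031, 0.16508786644392395, 0.23418962971100007], [-0.5744865599601707, 3.0850237615969003, -0.002226677422409017])
([-0.5901693876231949, -0.02023499324590503, 0.10827005470051242, 1.9109959135057306, 0.0018878419896630513, 1.2478407349279443, 1.2751477328515475], [0.42854593648450456, 0.17222435529029428, 0.1702954661906608], [-0.2928676479876965, 3.1253911787155677, 0.0022835861796891314])
```

```bash
cat > kin.py <<'E'
import numpy as np, itertools
from scipy.optimize import least_squares
from scipy.spatial.transform import Rotation as Rn
D=[eval(l) for l in open('kin.txt')]
D.append(([-1.29465139,0.33220918,-0.06471432,1.4600855,0.02156137,1.34989375,-0.0884876],[0.18391908,0.59735938,0.19227674],[-4.67485427e-01,-3.10656698,-1.6e-4]))
def fk(q,p,s):
    R=Rn.from_euler('z',s[0]*q[0]); x=np.array([0,0,p[0]])
    R=R*Rn.from_euler('y',q[1]); R=R*Rn.from_euler('z',s[1]*q[2])
    x=x+R.apply([p[4],0,p[1]]); R=R*Rn.from_euler('y',q[3]); R=R*Rn.from_euler('z',s[2]*q[4])
    x=x+R.apply([p[5],0,p[2]]); R=R*Rn.from_euler('y',q[5]); R=R*Rn.from_euler('z',s[3]*q[6])
    return x+R.apply([0,0,p[3]]),R
best=None
if __name__=='__main__':
  for s in itertools.product([-1,1],repeat=4):
    f=lambda p:np.concatenate([fk(q,p,s)[0]-np.array(x) for q,x,r in D])
    r=least_squares(f,[.36,.45,.45,.3,0,0],bounds=([.1,.2,.2,.1,-.1,-.1],[.7,.8,.8,.6,.1,.1]))
    ang=[np.degrees((Rn.from_rotvec(R).inv()*fk(q,r.x,s)[1]).magnitude()) for q,x,R in D]
    print(s,round(r.cost*1e6,2),np.round(r.x,3),np.round(ang,1))
E
python3 kin.py
```

```text
(-1, -1, -1, -1) 4810.8 [0.161 0.369 0.521 0.1   0.019 0.1  ] [90. 90. 90. 90. 90.]
(-1, -1, -1, 1) 4810.8 [0.161 0.369 0.521 0.1   0.019 0.1  ] [ 15.2  13.8  99.4  56.1 100.1]
(-1, -1, 1, -1) 2856.0 [0.158 0.448 0.491 0.276 0.003 0.006] [91.1 92.6 91.  89.9 89.5]
(-1, -1, 1, 1) 2856.0 [0.158 0.448 0.491 0.276 0.003 0.006] [18.1 18.2 98.7 56.2 99.6]
(-1, 1, -1, -1) 82029.15 [ 0.1    0.234  0.514  0.1    0.001 -0.1  ] [108.4 107.3 106.5 102.4  83. ]
(-1, 1, -1, 1) 82029.15 [ 0.1    0.234  0.514  0.1    0.001 -0.1  ] [34.4 32.  83.2 43.7 93.2]
(-1, 1, 1, -1) 64314.35 [ 0.119  0.692  0.432  0.6   -0.069 -0.1  ] [108.9 109.4 107.1 102.3  82.4]
(-1, 1, 1, 1) 64314.35 [ 0.119  0.692  0.432  0.6   -0.069 -0.1  ] [34.  33.2 82.2 43.8 92.6]
(1, -1, -1, -1) 970533.67 [ 0.7    0.2    0.2    0.582 -0.1    0.1  ] [ 4.7  5.5 40.  22.4 58.4]
(1, -1, -1, 1) 970533.67 [ 0.7    0.2    0.2    0.582 -0.1    0.1  ] [ 70.1  70.7 149.3 123.7  48.2]
(1, -1, 1, -1) 1000387.21 [ 0.1    0.2    0.2    0.1   -0.1   -0.045] [10.2 11.4 41.3 22.3 58.9]
(1, -1, 1, 1) 1000387.21 [ 0.1    0.2    0.2    0.1   -0.1   -0.045] [ 69.8  68.9 148.6 123.8  48.8]
(1, 1, -1, -1) 787370.28 [ 0.7    0.2    0.2    0.6   -0.065  0.1  ] [24.4 24.1 56.7 34.8 65.4]
(1, 1, -1, 1) 787370.28 [ 0.7    0.2    0.2    0.6   -0.065  0.1  ] [ 52.6  54.3 133.1 111.3  55.3]
(1, 1, 1, -1) 920117.55 [ 0.7    0.2    0.2    0.569 -0.056  0.1  ] [23.6 24.8 57.2 34.7 65.9]
(1, 1, 1, 1) 920117.55 [ 0.7    0.2    0.2    0.569 -0.056  0.1  ] [ 51.2  51.3 132.2 111.4  55.8]
```

Request:
send_rows(
  series=[
    [0, 0, -40, 0, 0, 0, 50],
    [0, 0, -30, 0, 0, 0, 50],
    [0, 0, -12, 0, 0, 0, 50],
    [0, 0, -5, 0, 0, 0, 50],
    [0, 0, -2, 0, 0, 0, 50],
    [0, 0, 0, 0, 0, 0, 50],
  ],
)

```text
clock: 23.35
position: [0.4307, 0.1653, -0.0098]
ee_rot: [-0.268, 3.129, 0.001]
ft_force: [0.9, 0.2, -4.7]
grip_width: 0.708
```

Request:
send_rows(
  series=[
    [0, 0, 0, 0, 0, 0, 87],
    [0, 0, 0, 0, 0, 0, 87],
    [0, 0, 20, 0, 0, 0, 87],
    [0, 0, 50, 0, 0, 0, 87],
    [0, -20, 55, 0, 0, -1, 87],
    [20, -50, 50, 0, 0, -1, 50],
    [20, -50, 50, 0, 0, 0, 0],
    [20, -50, 50, 0, 0, 0, 0],
    [20, -40, 0, 0, 0, 0, 0],
    [10, -20, 0, 0, 0, 0, 0],
  ],
)

```text
clock: 24.6
position: [0.5119, -0.0452, 0.2429]
ee_rot: [-0.209, 3.133, -0.0]
ft_force: [0.7, 0.0, -1.0]
grip_width: 0.515
```

```bash
python3 - <<'E'
from h import *
s=log();print(s['position'],s['joint_positions'],s['grip_width'],s['clock'])
st,im,d=snap('wrist','w5.png'); np.save('w5.npy',d); import pickle; pickle.dump(st,open('w5.pkl','wb')); Q=cloud('wrist',d,st)
st2,im2,d2=snap('scene','s5.png'); Q2=cloud('scene',d2)
print('B',fitcase(Q,(0.43,0.167)),fitcase(Q2,(.43,.167)))
W=cv2.Rodrigues(np.array(st['ee_rot'],float))[0]; print(np.degrees(np.arctan2(W[1,1],W[0,1])))
E
```

```text
[ 0.51188566 -0.04518244  0.24291608] [-0.37890229  0.04884051  0.39506307  1.6930673  -0.01896381  1.40147115
  1.7228225 ] 0.5152518207458283 24.6
B (array([434.5, 165. ]), array([96.6, 62.5]), 9.8, 0.055) (array([434.2, 169.9]), array([97.3, 64.3]), 10.2, 0.0527)
97.62779000045515
```

View pics/w5.png

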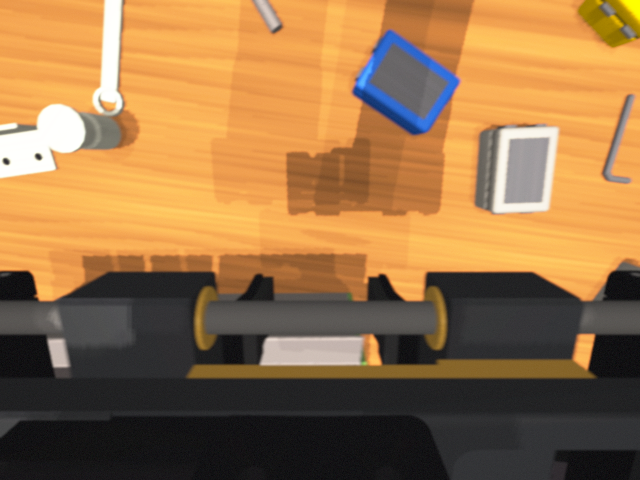

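```bash
python3 - <<'E'
from h import *
a=np.radians(8.0);ux=np.array([np.cos(a),np.sin(a)]);uy=np.array([-np.sin(a),np.cos(a)])
o=np.array([.636,-.080])
import pickle
src=[(c,cloud(c,np.load(c+'0.npy')),cv2.imread('pics/%s0.png'%c)) for c in ['scene','side']]
src.append(('wrist',cloud('wrist',np.load('w5.npy'),pickle.load(open('w5.pkl','rb'))),cv2.imread('pics/w5.png')))
for c,Q,im in src:
    L=np.stack([(Q[...,:2]-o)@ux,(Q[...,:2]-o)@uy,Q[...,2]],-1)*1000
    g=im.astype(int); green=(g[...,1]>g[...,2]+25)
    x,y,z=L[...,0],L[...,1],L[...,2]
    lip=(~green)&(z>155)&(z<190)&(x>-80)&(x<0)&(y>-320)&(y<130)
    if lip.sum()<20: print(c,'no lip'); continue
    for y0 in range(-280,120,40):
        m=lip&(abs(y-y0)<20)
        if m.sum()>3: print(c,'lip y',y0,'xmin',np.round(np.percentile(x[m],[1,5,95]),1),'z@edge',np.round(np.median(z[m&(x<np.percentile(x[m],15))]),1))
    print(c,'lip ymax',np.round(np.percentile(y[lip],[0.5,99,99.8]),1))
    # gaps in y: histogram
    h,e=np.histogram(y[lip&(z>175)],np.arange(-320,130,4)); print(h.tolist())
    top=green&(z>182)&(z<196)
    for y0 in range(-40,110,40):
        m=top&(abs(y-y0)<20)
        if m.sum()>3: print(c,'hood y',y0,'x',np.round(np.percentile(x[m],[1,3,99]),1),'z',np.median(z[m]))
    side=green&(y>85)&(y<112)&(z<185)
    for z0 in range(15,185,20):
        m=side&(abs(z-z0)<8)
        if m.sum()>2: print(c,'side z',z0,'x',np.round(np.percentile(x[m],[1,5,99]),0),'y',np.round(np.median(y[m]),1),m.sum())
E
```

```text
scene lip y -280 xmin [-45.9 -45.2  -9.2] z@edge 182.4
scene lip y -240 xmin [-45.3 -42.3  -8.3] z@edge 182.3
scene lip y -200 xmin [-46.4 -43.6  -8.2] z@edge 181.6
scene lip y -160 xmin [-46.1 -43.8  -8.8] z@edge 182.0
scene lip y -120 xmin [-46.3 -44.3  -8.5] z@edge 181.6
scene lip y -80 xmin [-45.2 -43.7  -8.4] z@edge 182.3
scene lip y -40 xmin [-45.4 -42.4  -8.5] z@edge 182.5
scene lip y 0 xmin [-44.9 -42.9  -9. ] z@edge 182.9
scene lip y 40 xmin [-46.3 -43.5  -8.7] z@edge 182.7
scene lip y 80 xmin [-45.8 -43.2  -7. ] z@edge 182.2
scene lip ymax [-275.7   89.1   95.2]
[0, 0, 0, 0, 0, 0, 0, 0, 0, 0, 2, 10, 8, 8, 11, 7, 6, 10, 8, 9, 9, 7, 10, 8, 11, 4, 15, 4, 10, 13, 9, 0, 6, 4, 12, 9, 6, 12, 11, 8, 15, 4, 9, 11, 10, 11, 8, 6, 13, 9, 14, 7, 9, 2, 2, 12, 8, 8, 16, 6, 11, 7, 12, 11, 11, 12, 10, 12, 10, 11, 12, 10, 14, 7, 14, 7, 9, 15, 11, 10, 12, 7, 14, 10, 12, 14, 12, 11, 13, 10, 14, 9, 17, 10, 12, 12, 13, 13, 12, 10, 12, 14, 10, 1, 0, 0, 0, 0, 0, 0, 0, 0]
scene hood y -40 x [ 23.2  25.8 141.2] z 189.13413013068313
scene hood y 0 x [ 23.6  25.8 140.9] z 189.1265008273727
scene hood 
[... 1600 characters left out ...]
.3
wrist lip y 40 xmin [-45.7 -45.1  -8.9] z@edge 185.1
wrist lip y 80 xmin [-45.7 -45.1  -7.7] z@edge 185.4
wrist lip ymax [-179.1   86.3   91.8]
[0, 0, 0, 0, 0, 0, 0, 0, 0, 0, 0, 0, 0, 0, 0, 0, 0, 0, 0, 0, 0, 0, 0, 0, 0, 0, 0, 0, 0, 0, 0, 0, 0, 0, 0, 0, 3, 27, 60, 83, 72, 47, 7, 0, 0, 0, 0, 0, 0, 0, 0, 0, 0, 0, 0, 0, 0, 0, 0, 0, 0, 0, 0, 0, 0, 0, 0, 0, 0, 0, 0, 0, 0, 0, 0, 0, 0, 0, 0, 0, 0, 35, 80, 86, 87, 87, 84, 84, 84, 84, 88, 88, 88, 81, 82, 87, 84, 84, 85, 85, 84, 44, 0, 0, 0, 0, 0, 0, 0, 0, 0, 0]
wrist side z 15 x [-250. -250. -237.] y 101.4 43
wrist side z 35 x [-287. -260. -236.] y 100.9 85
wrist side z 55 x [-287. -282. -238.] y 102.8 589
wrist side z 155 x [-6. -6.  2.] y 88.7 10
```

Request:
send_rows(
  series=[
    [30, -11, 0, 0, 0, 0.4, 0],
    [32, -11, 0, 0, 0, 0, 0],
    [32, -11, 0, 0, 0, 0, 0],
    [32, -11, 0, 0, 0, 0, 0],
    [0, 0, 0, 0, 0, 0, 0],
    [0, 0, -50, 0, 0, 0, 0],
    [0, 0, -30, 0, 0, 0, 0],
    [0, 0, -14, 0, 0, 0, 0],
    [0, 0, 0, 0, 0, 0, 0],
  ],
)

```text
clock: 25.82
position: [0.6366, -0.0859, 0.148]
ee_rot: [0.225, -3.133, -0.001]
ft_force: [-0.7, 0.8, 1.1]
grip_width: 0.005
```

```bash
cat >> h.py <<'E'
PV=np.array([.6386,-.0892]); A8=np.radians(8.0); UX=np.array([np.cos(A8),np.sin(A8)]); UY=np.array([-np.sin(A8),np.cos(A8)])
def tipu(s):
    W=cv2.Rodrigues(np.array(s['ee_rot'],float))[0]; t=np.array(s['position'])-0.030*W[:,2]; d=t[:2]-PV
    return np.round([d@UX*1000,d@UY*1000,t[2]*1000],1)
def angle(cam='scene'):
    # bin tip angle from the wide bin's grey panel/lip points: print profile
    st,im,d=snap(cam); Q=cloud(cam,d,st); L=np.stack([(Q[...,:2]-PV)@UX,(Q[...,:2]-PV)@UY,Q[...,2]],-1)*1000
    return L,im,st
E
python3 - <<'E'
from h import *
s=log();print(tipu(s),s['ft_force'],s['grip_width'],s['joint_positions'])
snap('side','s6.png');snap('scene','s7.png')
a=cv2.imread('pics/s6.png')[120:420,320:620];b=cv2.imread('pics/s7.png')[100:400,90:390]
cv2.imwrite('pics/s8.png',cv2.resize(np.hstack([a,b]),(800,400)))
E
```

```text
[ -1.5   3.5 178. ] [-0.70669077  0.82786718  1.07355264] 0.004685441271785102 [-0.26230538  0.41349494  0.43277704  1.49179769 -0.17751408  1.27583506
  1.90427946]
```

View pics/s8.png

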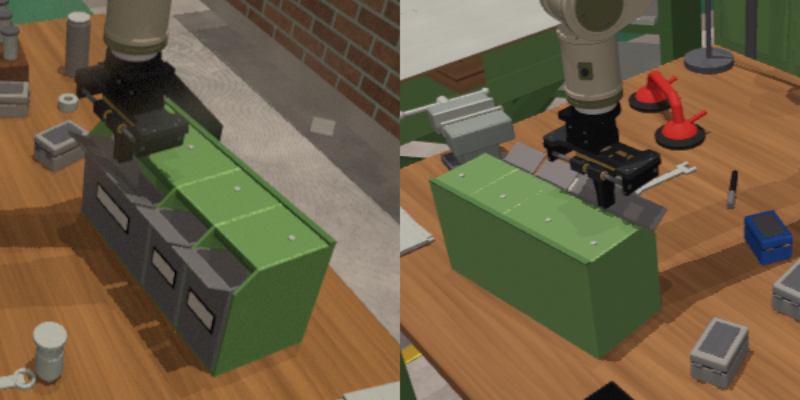

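Request:
send_rows(
  series=[
    [-18, -2.5, -2, 0, 0, 0, 0],
    [-18, -2.5, -2, 0, 0, 0, 0],
    [-8, -1.1, -4, 0, 0, 0, 0],
    [-8, -1.1, -4, 0, 0, 0, 0],
    [-11, -1.5, -6, 0, 0, 0, 0],
    [-11, -1.5, -6, 0, 0, 0, 0],
    [-11, -1.6, -7, 0, 0, 0, 0],
    [-12, -1.6, -8, 0, 0, 0, 0],
  ],
)

```text
clock: 26.92
position: [0.5391, -0.0999, 0.108]
ee_rot: [0.224, -3.133, -0.0]
ft_force: [0.3, 0.4, 1.0]
grip_width: 0.008
```

```bash
python3 - <<'E'
from h import *
s=log();print(tipu(s),s['ft_force'])
snap('side','s9.png');snap('scene','s10.png')
a=cv2.imread('pics/s9.png')[120:420,320:620];b=cv2.imread('pics/s10.png')[100:400,90:390]
cv2.imwrite('pics/s11.png',cv2.resize(np.hstack([a,b]),(800,400)))
E
```

```text
[-100.     3.2  138. ] [0.34870868 0.42340571 0.98099017]
```

View pics/s11.png

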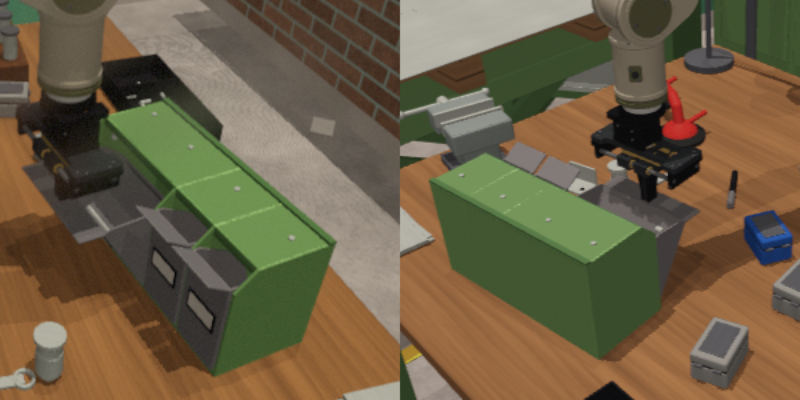

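Request:
send_rows(
  series=[
    [-12, -1.7, -11, 0, 0, 0, 0],
    [-13, -1.8, -12, 0, 0, 0, 0],
    [-7, -1, -10, 0, 0, 0, 0],
    [-8, -1, -10, 0, 0, 0, 0],
    [-6, -1, -9, 0, 0, 0, 0],
    [-5, -0.7, -7, 0, 0, 0, 0],
  ],
)

```text
clock: 27.78
position: [0.4906, -0.1072, 0.0508]
ee_rot: [-0.224, 3.13, 0.0]
ft_force: [-2.6, 4.8, 43.6]
grip_width: 0.005
```

```bash
python3 - <<'E'
from h import *
s=log();print(tipu(s),s['ft_force'],s['clock'])
snap('side','s12.png');snap('scene','s13.png')
a=cv2.imread('pics/s12.png')[120:420,320:620];b=cv2.imread('pics/s13.png')[100:400,90:390]
cv2.imwrite('pics/s14.png',cv2.resize(np.hstack([a,b]),(800,400)))
# gripper block bottom in tool frame
for c in ['side','scene']:
    st,im,d=snap(c); Q=cloud(c,d).reshape(-1,3); W=cv2.Rodrigues(np.array(st['ee_rot'],float))[0]; L=(Q-st['position'])@W*1000
    for y0,y1 in [(25,60),(60,90),(90,110)]:
        k=(abs(L[:,1])>y0)&(abs(L[:,1])<y1)&(abs(L[:,0])<60)&(L[:,2]<-75)&(L[:,2]>-200); P=L[k]
        if len(P)>5: print(c,y0,np.percentile(P[:,2],[99,99.9]).round(1),np.percentile(P[:,0],[1,99]).round(0),len(P))
E
```

```text
[-149.2    2.8   80.8] [-2.5641676   4.83346327 43.63817093] 27.775
side 25 [-109.1 -104. ] [-33.  37.] 1212
side 60 [-101.1  -99.3] [-36.  37.] 988
side 90 [-112.  -105.3] [-36.  37.] 384
scene 25 [-102.2  -96.2] [-38.  30.] 634
scene 60 [-99.9 -98.6] [-39.  37.] 587
scene 90 [-101.3 -100.6] [-38.  36.] 275
```

View pics/s14.png

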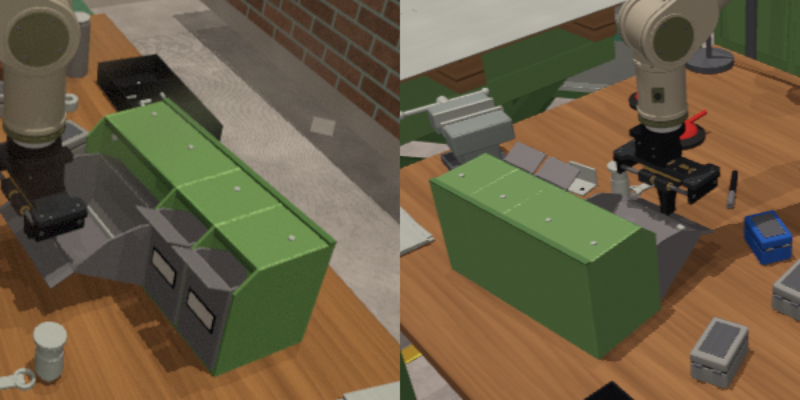

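Request:
send_rows(
  series=[
    [0, 0, 30, 0, 0, 0, 0],
    [0, 0, 50, 0, 0, 0, 0],
    [-5, 20, 40, 0, 0, 0, 40],
    [-6, 45, 0, -1.6, 8.9, 0.6, 87],
    [-6, 50, 0, -1.6, 8.9, 0.6, 87],
    [-6, 50, 0, -1.5, 8.8, 0.7, 87],
    [-6, 50, 0, 0, 0, 0, 87],
    [-6, 40, 0, 0, 0, 0, 87],
    [0, 22, 0, 0, 0, 0, 87],
    [0, 0, -30, 0, 0, 0, 87],
  ],
)

```text
clock: 29.22
position: [0.4554, 0.1715, 0.1408]
ee_rot: [0.24, -2.665, 0.065]
ft_force: [0.3, -0.1, -0.7]
grip_width: 0.832
```

```bash
python3 - <<'E'
from h import *
s=log();p=np.array(s['position']);print(p,s['joint_positions'],s['ft_force'],s['clock'])
st,im,d=snap('wrist','w6.png'); Q=cloud('wrist',d,st); print('B',fitcase(Q,(0.43,0.165)))
W=cv2.Rodrigues(np.array(st['ee_rot'],float))[0]; print('z',W[:,2],'y',W[:,1])
st,im,d=snap('scene','s15.png'); print('B',fitcase(cloud('scene',d),(0.43,0.165)))
tip=np.array([.429,.1655,.031]); print('d to go', (tip+.030*W[:,2]-p)*1000)
st,im,d=snap('side','s16.png')
for c,n in [('scene','s15.png'),('side','s16.png')]:
    im=cv2.imread('pics/'+n)
    st2,_,d=snap(c); Q=cloud(c,d); X=(Q[...,:2]-PV)@UX*1000; Y=(Q[...,:2]-PV)@UY*1000; Z=Q[...,2]*1000
    # panel inner: find lip edge
    m=(abs(Y)<70)&(X<-60)&(X>-220)&(Z>20)&(Z<110)
    for x0 in range(-180,-60,15):
        k=m&(abs(X-x0)<5)
        if k.sum()>5: print(c,x0,np.percentile(Z[k],[5,50,95]).round(1))
    # side walls top profile
    for yl,yh in [(85,100),(-102,-88)]:
        k=(Y>yl)&(Y<yh)&(X<30)&(X>-190)&(Z>30)
        for x0 in range(-170,30,20):
            kk=k&(abs(X-x0)<6)
            if kk.sum()>2: print(c,'wall',yl,x0,'ztop',np.percentile(Z[kk],97).round(1),kk.sum())
E
```

```text
[0.45535885 0.17149447 0.14081059] [-0.58571636  0.46682575  0.26944393  1.4966018  -0.17634792  1.66047239
  1.46060646] [ 0.28770396 -0.12391924 -0.66541818] 29.225
B (array([426.2, 164.1]), array([80.8, 62.1]), 10.0, 0.0553)
z [-0.44208046 -0.08583636 -0.89285888] y [-0.17964751  0.98371498 -0.00562223]
B (array([435.2, 170. ]), array([97.7, 64.8]), 9.8, 0.0528)
d to go [ -39.62126066   -8.56956173 -136.59635812]
scene -165 [67.2 69.6 72.9]
scene -150 [74.2 76.8 79.3]
scene -135 [81.5 84.2 86.8]
scene -120 [73.3 78.6 83.2]
scene -105 [65.2 69.1 75.1]
scene -90 [59.1 63.3 65.5]
scene wall 85 -170 ztop 69.5 5
scene wall 85 -150 ztop 80.2 11
scene wall 85 -130 ztop 91.5 13
scene wall 85 -110 ztop 104.4 31
scene wall 85 -90 ztop 122.4 66
scene wall 85 -70 ztop 123.4 81
scene wall 85 -50 ztop 126.1 91
scene wall 85 -30 ztop 129.7 88
scene wall -102 -150 ztop 78.3 3
scene wall -102 -130 ztop 92.3 11
scene wall -102 -110 ztop 103.5 36
scene wall -102 -90 ztop 116.0 39
scene wall -102 -70 ztop 123.4 28
scene wall -102 -50 ztop 129.4 11
scene wall -102 -30 ztop 181.1 6
scene wall -102 -10 ztop 166.7 11
side -165 [66.7 69.9 73.3]
side -150 [73.  77.  80.4]
side -135 [81.1 84.1 88.3]
side -120 [77.5 81.  84.5]
side -105 [68.6 71.3 74.4]
side -90 [58.7 62.  65.2]
side -75 [48.7 52.5 55.9]
side wall 85 -170 ztop 72.4 8
side wall 85 -150 ztop 81.1 21
side wall 85 -130 ztop 96.2 27
side wall 85 -110 ztop 106.4 72
side wall 85 -90 ztop 122.2 104
side wall 85 -70 ztop 124.2 142
side wall 85 -50 ztop 127.8 167
side wall 85 -30 ztop 129.6 167
side wall 85 -10 ztop 159.4 203
side wall 85 10 ztop 177.7 263
side wall -102 -170 ztop 72.8 11
side wall -102 -150 ztop 80.2 34
side wall -102 -130 ztop 95.9 36
side wall -102 -110 ztop 108.1 78
side wall -102 -90 ztop 116.6 128
side wall -102 -70 ztop 124.6 170
side wall -102 -50 ztop 127.0 185
side wall -102 -30 ztop 130.7 199
side wall -102 -10 ztop 129.8 165
side wall -102 10 ztop 181.1 26
```

View pics/s16.png

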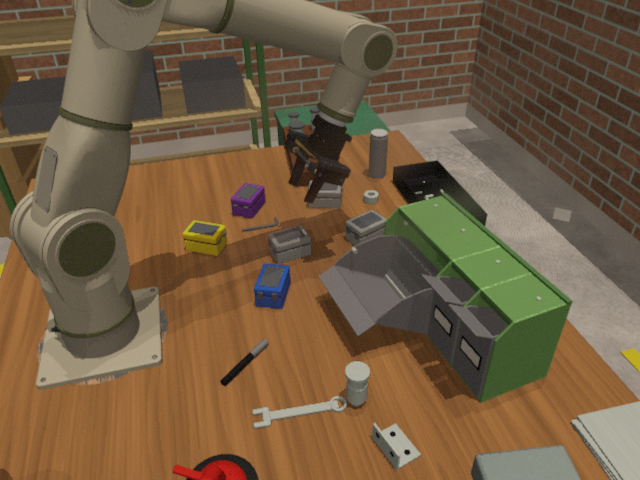

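Request:
send_rows(
  series=[
    [7, 0, 0, -1.57, 8.9, 0, 87],
    [7, 1, 0, -1.57, 8.9, 0, 87],
    [0, 0, -35, 0, 0, 0, 87],
    [0, 0, -33, 0, 0, 0, 87],
    [0, 0, 0, 0, 0, 0, 87],
  ],
)

```text
clock: 30.1
position: [0.4674, 0.17, 0.0711]
ee_rot: [0.208, -2.345, 0.096]
ft_force: [-0.7, 0.3, 1.1]
grip_width: 0.999
```

```bash
python3 - <<'E'
from h import *
s=log();p=np.array(s['position']);print(p,s['joint_positions'],s['clock'])
W=cv2.Rodrigues(np.array(s['ee_rot'],float))[0]; print('z',W[:,2],'y',W[:,1])
tip=np.array([.4343,.1664,.037]); print('d to go', (tip+.030*W[:,2]-p)*1000)
st,im,d=snap('wrist','w7.png'); Q=cloud('wrist',d,st); print('B',fitcase(Q,(0.43,0.165)))
snap('side','s17.png')
E
```

```text
[0.46739721 0.17003448 0.07107553] [-0.50329267  0.83627681  0.25425873  1.23275144 -0.24671035  1.88714162
  1.51736862] 30.1
z [-0.69801038 -0.13137142 -0.70393398] y [-0.17875501  0.98387303 -0.00636416]
d to go [-54.0375259   -7.57562364 -55.19354637]
B (array([433.8, 165.5]), array([87.5, 62.1]), 9.7, 0.0552)
```

View pics/w7.png

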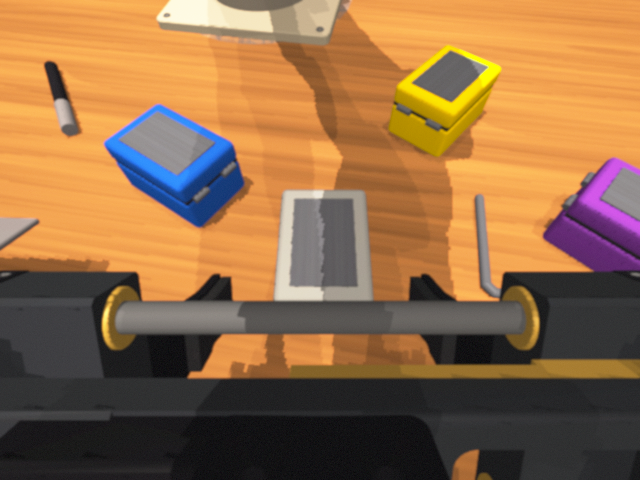

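View pics/s17.png

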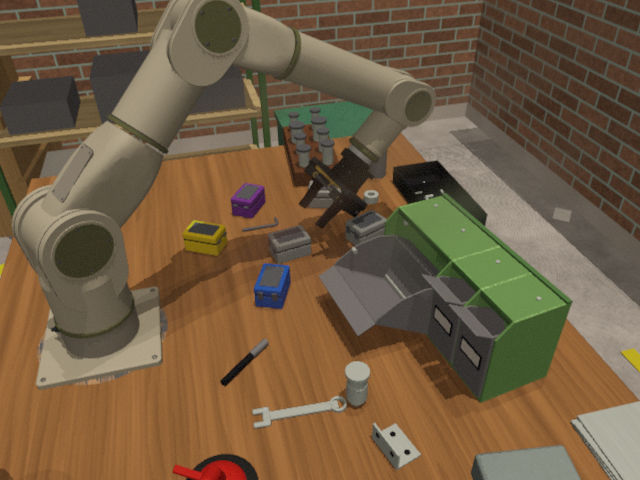

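```bash
python3 - <<'E'
from h import *
for c in ['scene','side']:
    print(c,fitcase(cloud(c,np.load(c+'0.npy')),(.43,.165)))
    st,im,d=snap(c); print(c,fitcase(cloud(c,d),(.43,.165)), fitcase(cloud(c,d),(.635,.17)),fitcase(cloud(c,d),(.577,.363)))
E
```

```text
scene (array([431.7, 171.5]), array([99.3, 63.2]), 10.0, 0.0527)
scene (array([445.6, 149.1]), array([60.1, 21.8]), 16.3, 0.0537) (array([634.8, 179.2]), array([96.7, 62.4]), 21.2, 0.0529) (array([579.3, 366.5]), array([64.6, 95.7]), -19.0, 0.0529)
side (array([429.8, 162.2]), array([94.9, 70. ]), 11.2, 0.0533)
side (array([434.5, 162.4]), array([99. , 70.6]), 7.5, 0.0532) (array([633.2, 170.6]), array([96.9, 66.8]), 22.3, 0.0533) (array([565., 342.]), array([37.2, 49. ]), -78.9, 0.0476)
```

Request:
send_rows(
  series=[
    [-16, -2.3, -18, 0, 0, 0, 87],
    [-16, -2.3, -18, 0, 0, 0, 87],
    [-12, -1.6, -13, 0, 0, 0, 87],
    [-6.5, -0.8, -6, 0, 0, 0, 87],
    [0, 0, 0, 0, 0, 0, 87],
    [0, 0, 0, 0, 0, 0, 50],
    [0, 0, 0, 0, 0, 0, 50],
    [0, 0, 0, 0, 0, 0, 50],
    [0, 0, 0, 0, 0, 0, 50],
  ],
  grip_force=48,
)

```text
clock: 31.42
position: [0.4178, 0.1636, 0.017]
ee_rot: [0.209, -2.348, 0.095]
ft_force: [0.8, -0.5, 1.0]
grip_width: 0.709
```

```bash
python3 - <<'E'
from h import *
s=log();print(s['position'],s['ft_force'],s['ft_torque'],s['grip_width'],s['clock'])
W=cv2.Rodrigues(np.array(s['ee_rot'],float))[0]; print('tip',np.array(s['position'])-.03*W[:,2])
E
```

```text
[0.41780105 0.1635743  0.01700278] [ 0.76435542 -0.47951565  1.04945047] [ 0.04714553 -0.75789525  0.19042671] 0.7088415366663224 31.425
tip [0.43867011 0.16750414 0.03819332]
```

Request:
send_rows(
  series=[
    [0, 0, 20, 0, 0, 0, 50],
    [0, 0, 50, 0, 0, 0, 50],
    [0, -10, 60, 0, 0, 0, 50],
    [16, -38, 4, 1.48, -9.05, -0.33, 50],
    [16, -38, 0, 1.48, -9.05, -0.33, 50],
    [16, -38, 0, 1.48, -9.05, -0.33, 50],
    [16, -38, 0, 1.48, -9.05, -0.33, 50],
    [16, -38, 0, 1.48, -9.05, -0.33, 50],
    [16, -38, 0, 1.48, -9.05, -0.33, 50],
    [14, -30, 0, 0, 0, 0, 50],
  ],
)

```text
clock: 32.67
position: [0.5238, -0.1062, 0.1511]
ee_rot: [-0.201, 2.961, 0.018]
ft_force: [1.1, 1.2, -4.8]
grip_width: 0.711
```

```bash
python3 - <<'E'
from h import *
s=log();print(s['position'],tipu(s),s['ft_force'],s['ft_torque'],s['grip_width'],s['clock'],s['joint_positions'])
W=cv2.Rodrigues(np.array(s['ee_rot'],float))[0]; print('z',W[:,2],'yaw',np.degrees(np.arctan2(W[1,1],W[0,1])))
for c in ['scene','side']:
    st,im,d=snap(c,'p1_%s.png'%c); Q=cloud(c,d); X=(Q[...,:2]-PV)@UX*1000; Y=(Q[...,:2]-PV)@UY*1000; Z=Q[...,2]*1000
    np.save('p1_%s.npy'%c,np.stack([X,Y,Z],-1))
    for x0 in (-120,-100,-80,-60,-40):
        k=(abs(X-x0)<8)&(Z>108-(x0<-90)*15)&(Z<140)&(abs(Y)<115)&(abs(Y)>70)
        for sg in (1,-1):
            q=Y[k&(Y*sg>0)]
            if len(q)>2: print(c,x0,sg,np.percentile(q,[3,50,97]).round(1),len(q))
a=cv2.imread('pics/p1_side.png')[130:430,280:580];b=cv2.imread('pics/p1_scene.png')[130:430,110:410]
cv2.imwrite('pics/p1.png',cv2.resize(np.hstack([a,b]),(800,400)))
E
```

```text
[ 0.52381377 -0.10618046  0.1510627 ] [-121.2   -0.8  180.6] [ 1.14584779  1.24447266 -4.83237973] [0.10662928 0.38851076 0.05415287] 0.711060779662747 32.675 [-0.32396766  0.01120993  0.48212937  1.93577393 -0.06523914  1.02972405
  1.89294863]
z [ 0.17198853  0.02397744 -0.9848071 ] yaw 97.76608978469834
scene -120 1 [ 96.8  99.6 101.8] 13
scene -120 -1 [-92.3 -90.6 -87.5] 10
scene -100 1 [ 96.6  98.5 100.8] 28
scene -100 -1 [-92.  -90.  -86.7] 29
scene -80 1 [ 86.4  98.  101.3] 38
scene -80 -1 [-93.2 -89.6 -86.4] 28
scene -60 1 [ 95.4  99.4 101.5] 34
scene -60 -1 [-93.7 -90.  -86. ] 31
scene -40 1 [ 97.   99.4 101.5] 41
scene -40 -1 [-93.4 -89.3 -87.8] 6
side -120 1 [94.1 95.3 96.3] 3
side -120 -1 [-98.  -96.4 -93.5] 24
side -100 -1 [-98.2 -96.  -93.9] 56
side -80 -1 [-99.6 -96.6 -93.1] 49
side -60 -1 [-98.4 -96.8 -93.5] 58
side -40 -1 [-98.4 -96.6 -94.6] 64
```

View pics/p1.png

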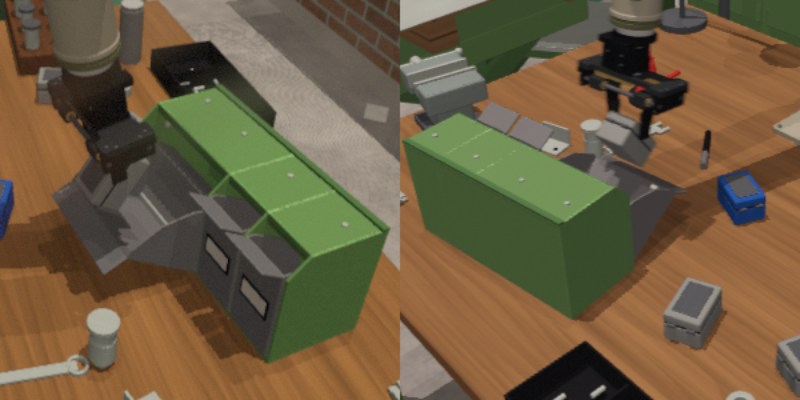

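```bash
python3 - <<'E'
from h import *
s=ctrl.observe(); t=tipu(s); print(t)
st,im,d=snap('wrist','w8.png'); Q=cloud('wrist',d,st)
for name,L in [('wrist',np.stack([(Q[...,:2]-PV)@UX*1000,(Q[...,:2]-PV)@UY*1000,Q[...,2]*1000],-1)),('scene',np.load('p1_scene.npy')),('side',np.load('p1_side.npy'))]:
    X,Y,Z=L[...,0],L[...,1],L[...,2]
    k=(abs(Y-t[1])<24)&(abs(X-t[0])<75)&(Z>100)&(Z<215)
    P=L[k]; 
    if len(P)<30: print(name,len(P)); continue
    # ransac planes with normal in XZ
    rng=np.random.default_rng(0); rem=P
    for it in range(2):
        best=None
        for _ in range(300):
            a=rem[rng.choice(len(rem),3,False)]; n=np.cross(a[1]-a[0],a[2]-a[0]); ln=np.linalg.norm(n)
            if ln<50: continue
            n/=ln; r=abs((rem-a[0])@n)<1.5
            if best is None or r.sum()>best.sum(): best=r
        A=rem[best]; c=A.mean(0); n=np.linalg.svd(A-c)[2][2]; n*=np.sign(n[2])
        print(name,len(A),'c',c.round(1),'n',n.round(3),'elev',np.degrees(np.arctan2(n[2],n[0])).round(1),'Xr',np.percentile(A[:,0],[2,98]).round(1),'Zr',np.percentile(A[:,2],[2,98]).round(1)); rem=rem[~best]
        if len(rem)<30: break
E
```

```text
[-118.7   -2.8  181.4]
wrist 11146 c [-138.9   -2.8  181.8] n [-0.823  0.004  0.568] elev 145.4 Xr [-158.  -115.7] Zr [152.9 214.5]
wrist 300 c [-131.6   -2.9  192.4] n [-0.788 -0.02   0.616] elev 142.0 Xr [-154.5 -113.6] Zr [162.5 214.9]
scene 164 c [-87.   -2.4 202.7] n [ 0.548 -0.05   0.835] elev 56.7 Xr [-106.1  -69.7] Zr [190.8 214.6]
scene 135 c [-91.9  -2.5 157.1] n [-0.822  0.006  0.569] elev 145.3 Xr [-117.5  -69.6] Zr [121.  189.4]
side 295 c [-146.5   -3.7  170.3] n [-0.833  0.021  0.554] elev 146.4 Xr [-158.6 -134.3] Zr [151.5 188.4]
side 44 c [-146.8   -6.2  166. ] n [-0.826  0.014  0.564] elev 145.7 Xr [-158.3 -130.8] Zr [148.4 186.8]
```

View pics/w8.png

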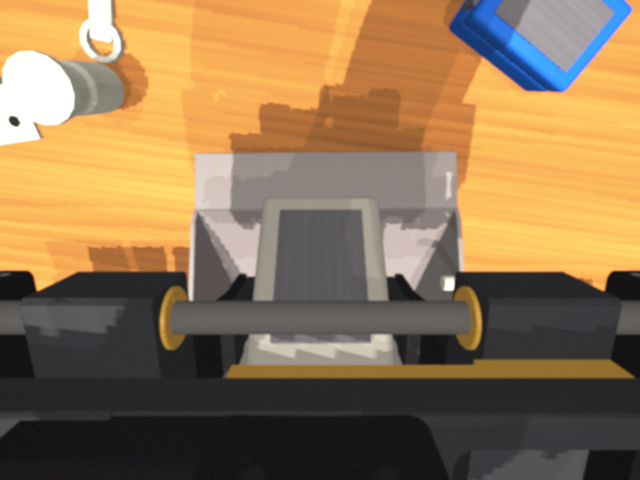

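Request:
send_rows(
  series=[
    [-0.6, 4, 0, 0, 0, 0, 50],
    [17, 2.4, -17, 0, 0, 0, 50],
    [20, 2.8, -20, 0, 0, 0, 50],
    [20, 2.8, -20, 0, 0, 0, 50],
    [15, 2.1, -15, 0, 0, 0, 50],
    [10, 1.4, -10, 0, 0, 0, 50],
    [0, 0, 0, 0, 0, 0, 50],
  ],
)

```text
clock: 33.7
position: [0.6086, -0.0876, 0.0681]
ee_rot: [-0.208, 2.963, 0.014]
ft_force: [-0.4, -0.8, -4.2]
grip_width: 0.711
```

```bash
python3 - <<'E'
from h import *
s=log();print(tipu(s),s['ft_force'],s['ft_torque'],s['grip_width'],s['clock'])
st,im,d=snap('side','p2_side.png'); st,im,d=snap('scene','p2_scene.png'); snap('wrist','w9.png')
a=cv2.imread('pics/p2_side.png')[130:430,280:580];b=cv2.imread('pics/p2_scene.png')[130:430,110:410]
cv2.imwrite('pics/p2.png',cv2.resize(np.hstack([a,b]),(800,400)))
E
```

```text
[-34.7   5.8  97.7] [-0.38104489 -0.83753129 -4.24991179] [-0.05878803  0.39811318  0.07256636] 0.710769732982325 33.7
```

View pics/p2.png

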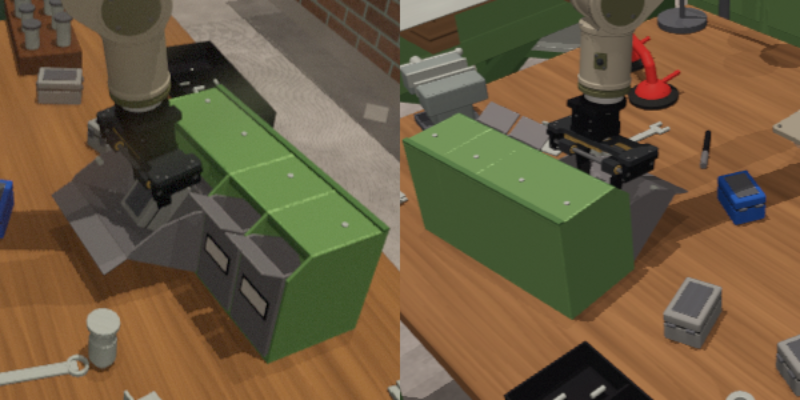

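View pics/w9.png

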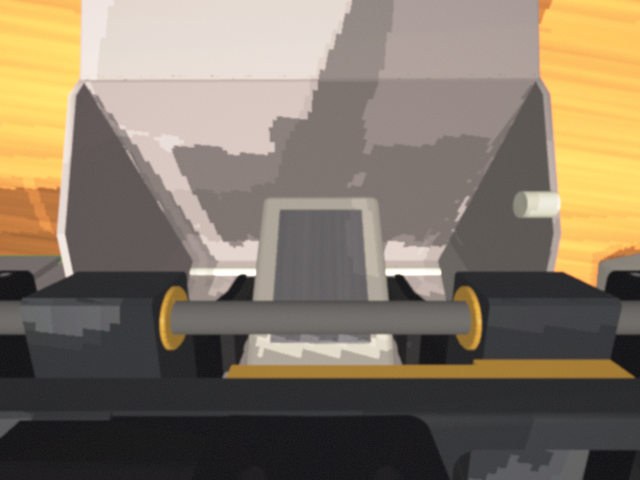

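Request:
send_rows(
  series=[
    [0.7, -5, 0, 0, 0, 0, 50],
    [8, 1.1, -8, 0, 0, 0, 50],
    [7, 1, -7, 0, 0, 0, 50],
    [0, 0, 0, 0, 0, 0, 50],
    [0, 0, 0, 0, 0, 0, 50],
  ],
)

```text
clock: 34.48
position: [0.6245, -0.0917, 0.0536]
ee_rot: [-0.206, 2.962, 0.013]
ft_force: [-0.0, -0.6, -5.1]
grip_width: 0.709
```

```bash
python3 - <<'E'
from h import *
s=log();print(tipu(s),s['ft_force'],s['ft_torque'],s['grip_width'],s['clock'])
snap('wrist','w10.png'); st,im,d=snap('side','p3_side.png')
cv2.imwrite('pics/p3.png',cv2.resize(cv2.imread('pics/p3_side.png')[180:380,330:530],(600,600)))
print(tipu(ctrl.observe()))
E
```

```text
[-19.5  -0.4  83.2] [-0.01919589 -0.59247644 -5.13044111] [-0.01531834  0.44270228  0.02525391] 0.7085074913304896 34.475
[-19.4  -0.5  83.6]
```

View pics/w10.png

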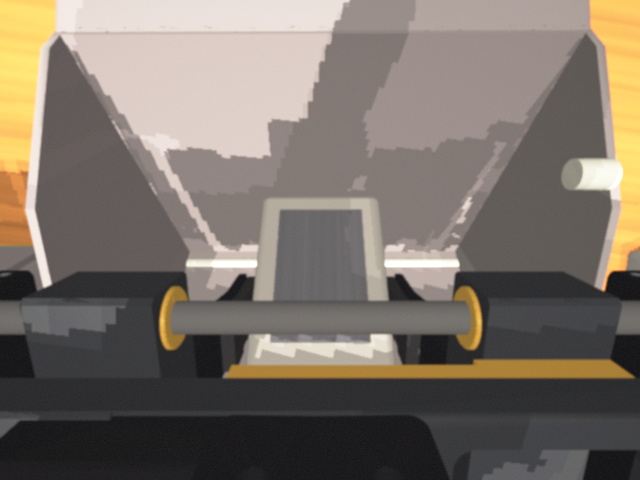

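View pics/p3.png

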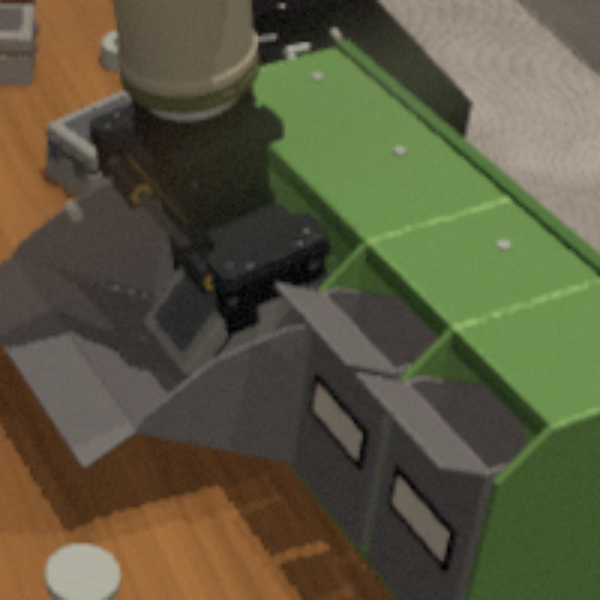

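Request:
send_rows(
  series=[
    [3, 0.4, -3, 0, 0, 0, 50],
    [3, 0.4, -3, 0, 0, 0, 50],
    [0, 0, 0, 0, 0, 0, 50],
  ],
)

```text
clock: 34.95
position: [0.6306, -0.0907, 0.0475]
ee_rot: [-0.206, 2.962, 0.014]
ft_force: [-0.4, -0.4, -3.7]
grip_width: 0.703
```

Request:
send_rows(
  series=[
    [2, 0.3, -2, 0, 0, 0, 50],
    [0, 0, 0, 0, 0, 0, 50],
  ],
)

```text
clock: 35.2
position: [0.6326, -0.0906, 0.0458]
ee_rot: [-0.206, 2.961, 0.014]
ft_force: [-0.5, -0.3, -5.1]
grip_width: 0.708
```

Request:
send_rows(
  series=[
    [1.5, 0.2, -1.5, 0, 0, 0, 50],
    [0, 0, 0, 0, 0, 0, 50],
  ],
)

```text
clock: 35.45
position: [0.6342, -0.0904, 0.0444]
ee_rot: [-0.206, 2.961, 0.014]
ft_force: [-0.8, 0.0, -4.5]
grip_width: 0.71
```

Request:
send_rows(
  series=[
    [1.5, 0.2, -1.5, 0, 0, 0, 50],
    [0, 0, 0, 0, 0, 0, 50],
  ],
)

```text
clock: 35.7
position: [0.6355, -0.0902, 0.0438]
ee_rot: [-0.206, 2.962, 0.014]
ft_force: [-8.4, 1.5, 8.2]
grip_width: 0.71
```

Request:
send_rows(
  series=[
    [0, 0, 0, 0, 0, 0, 66],
    [0, 0, 0, 0, 0, 0, 76],
    [0, 0, 0, 0, 0, 0, 76],
    [0, 0, 0, 0, 0, 0, 76],
  ],
)

```text
clock: 36.2
position: [0.6358, -0.0901, 0.043]
ee_rot: [-0.206, 2.961, 0.014]
ft_force: [0.1, 0.6, 0.4]
grip_width: 0.867
```

```bash
python3 - <<'E'
from h import *
s=log();print(tipu(s),s['ft_force'],s['grip_width'],s['clock'])
st,im,d=snap('wrist','w11.png'); Q=cloud('wrist',d,st)
L=np.stack([(Q[...,:2]-PV)@UX*1000,(Q[...,:2]-PV)@UY*1000,Q[...,2]*1000],-1)
P=L[215:290,290:355].reshape(-1,3); c=np.nanmean(P,0); P=P[np.isfinite(P[:,0])]; n=np.linalg.svd(P-c)[2][2]; n*=np.sign(n[2]); print(c,n,np.degrees(np.arctan2(n[2],n[0])))
b=c-[0,0,14]; print('bin z of lid', b[0]*-.8415+b[2]*.5403)
E
```

```text
[-8.1 -0.5 72.5] [0.09588086 0.58639464 0.40972382] 0.8671697727895987 36.2
[-31.47523435  -0.30601921  73.5946139 ] [-0.84221076 -0.00278372  0.53914125] 147.37465873308304
bin z of lid 58.68537959725901
```

View pics/w11.png

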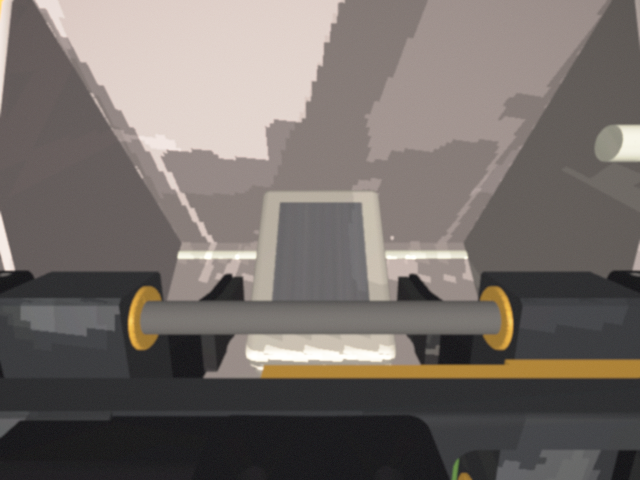

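Request:
send_rows(
  series=[
    [-8, -1.1, 8, 0, 0, 0, 76],
    [-20, -2.8, 20, 0, 0, 0, 76],
    [-30, -4.2, 30, 0, 0, 0, 76],
    [-35, -4.9, 35, 0, 0, 0, 60],
    [-30, -4.2, 20, -1.4, 9.8, 0, 0],
    [-35, -4.9, 0, 0, 0, 0, 0],
    [-24, -3.3, 0, 0, 0, 0, 0],
    [0, 0, 0, 0, 0, 0, 0],
  ],
)

```text
clock: 37.25
position: [0.4524, -0.116, 0.1564]
ee_rot: [-0.216, 3.132, -0.004]
ft_force: [1.3, -0.6, -0.1]
grip_width: 0.39
```

```bash
python3 - <<'E'
from h import *
s=log();print(s['position'],tipu(s),s['ft_force'],s['grip_width'],s['clock'])
W=cv2.Rodrigues(np.array(s['ee_rot'],float))[0]; print('z',W[:,2])
snap('side','q1_side.png')
E
```

```text
[ 0.45236269 -0.1159755   0.15641243] [-188.2   -0.5  186.4] [ 1.29427692 -0.64253173 -0.11874851] 0.3904771575534047 37.25
z [ 0.00200344 -0.00213086 -0.99999572]
```

View pics/q1_side.png

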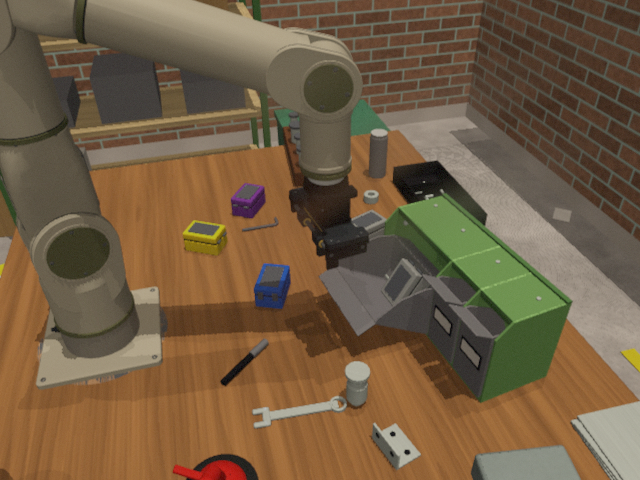

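Request:
send_rows(
  series=[
    [-3, 0, -20, 0, 0, 0, 0],
    [0, 0, -45, 0, 0, 0, 0],
    [0, 0, -45, 0, 0, 0, 0],
    [0, 0, -28, 0, 0, 0, 0],
    [0, 0, 0, 0, 0, 0, 0],
    [6, 0.8, 0, 0, 0, 0, 0],
    [5, 0.7, 0, 0, 0, 0, 0],
  ],
)

```text
clock: 38.17
position: [0.4615, -0.1142, 0.0189]
ee_rot: [0.218, -3.134, 0.005]
ft_force: [-16.6, -2.7, 10.8]
grip_width: 0.005
```

```bash
python3 - <<'E'
from h import *
s=ctrl.observe();print(tipu(s),s['ft_force'],s['grip_width'],s['clock'])
E
```

```text
[-178.8   -0.    48.9] [-16.59405657  -2.70488404  10.77781712] 0.0048165339702656166 38.175
```

Request:
send_rows(
  series=[
    [4, 0.5, 8, 0, 0, 0, 0],
    [4, 0.5, 8, 0, 0, 0, 0],
    [4, 0.5, 8, 0, 0, 0, 0],
    [4, 0.6, 8, 0, 0, 0, 0],
    [5, 0.6, 7.5, 0, 0, 0, 0],
    [5, 0.7, 7.5, 0, 0, 0, 0],
    [5.3, 0.7, 7, 0, 0, 0, 0],
    [5.3, 0.7, 7, 0, 0, 0, 0],
  ],
)

```text
clock: 39.17
position: [0.4952, -0.1097, 0.0798]
ee_rot: [0.216, -3.129, 0.003]
ft_force: [-18.0, 0.5, 15.1]
grip_width: 0.008
```

```bash
python3 - <<'E'
from h import *
s=ctrl.observe();print(tipu(s),s['ft_force'],s['grip_width'],s['clock'])
snap('side','q2_side.png'); cv2.imwrite('pics/q2.png',cv2.resize(cv2.imread('pics/q2_side.png')[170:370,310:510],(600,600)))
E
```

```text
[-144.7   -0.3  109.8] [-18.00657933   0.51543044  15.05998464] 0.007902351800677755 39.175
```

View pics/q2.png

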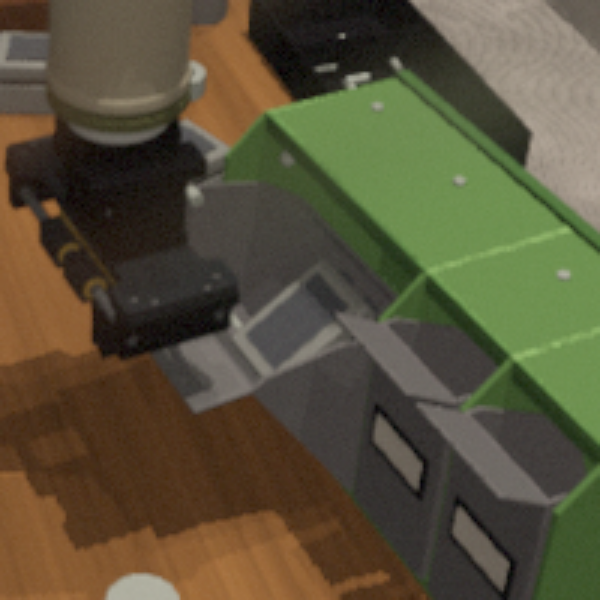

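Request:
send_rows(
  series=[
    [6, 0.8, 7, 0, 0, 0, 0],
    [6, 0.8, 6.5, 0, 0, 0, 0],
    [6.6, 0.9, 6, 0, 0, 0, 0],
    [6.6, 0.9, 6, 0, 0, 0, 0],
    [7, 1, 5, 0, 0, 0, 0],
    [7, 1, 5, 0, 0, 0, 0],
    [7.5, 1, 4.5, 0, 0, 0, 0],
    [7.5, 1, 4, 0, 0, 0, 0],
  ],
)

```text
clock: 40.22
position: [0.5529, -0.1017, 0.1231]
ee_rot: [-0.218, 3.133, -0.005]
ft_force: [-0.1, -0.6, -0.3]
grip_width: 0.007
```

```bash
python3 - <<'E'
from h import *
s=ctrl.observe();print(tipu(s),s['ft_force'],s['grip_width'],s['clock'])
snap('side','q3_side.png'); cv2.imwrite('pics/q3.png',cv2.resize(cv2.imread('pics/q3_side.png')[170:370,310:510],(600,600)))
E
```

```text
[-86.6  -0.4 153.1] [-0.12746814 -0.55733383 -0.33091679] 0.007136583023770995 40.225
```

View pics/q3.png

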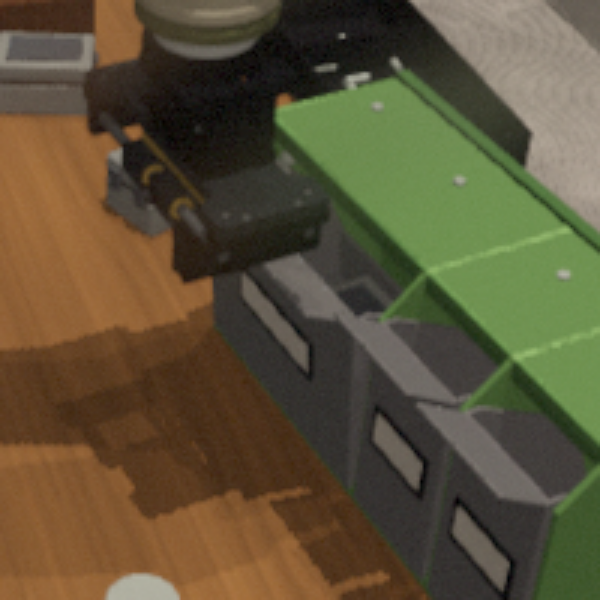

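Request:
send_rows(
  series=[
    [4, 0.6, 8, 0, 0, 0, 0],
    [6, 0.8, 4, 0, 0, 0, 0],
    [6, 0.8, 0, 0, 0, 0, 0],
    [6, 0.8, 0, 0, 0, 0, 0],
    [5, 0.7, 0, 0, 0, 0, 0],
    [2, 0.3, 0, 0, 0, 0, 0],
    [0, 0, 0, 0, 0, 0, 0],
  ],
)

```text
clock: 41.15
position: [0.581, -0.0979, 0.1346]
ee_rot: [0.218, -3.134, 0.005]
ft_force: [-2.7, 1.0, 1.2]
grip_width: 0.002
```

```bash
python3 - <<'E'
from h import *
s=ctrl.observe();print(tipu(s),s['ft_force'],s['clock'])
E
```

```text
[-58.2  -0.5 164.6] [-2.73467196  0.95752036  1.15705816] 41.15
```

Request:
send_rows(
  series=[
    [2, 0.3, 0, 0, 0, 0, 0],
    [0, 0, 0, 0, 0, 0, 0],
  ],
)

```text
clock: 41.4
position: [0.5815, -0.0978, 0.1345]
ee_rot: [0.217, -3.131, 0.004]
ft_force: [-11.8, 1.0, 5.2]
grip_width: 0.004
```

Request:
send_rows(
  series=[
    [1.5, 0.2, 0, 0, 0, 0, 0],
    [0, 0, 0, 0, 0, 0, 0],
  ],
)

```text
clock: 41.65
position: [0.5817, -0.0977, 0.1343]
ee_rot: [0.216, -3.129, 0.003]
ft_force: [-16.2, 0.7, 8.2]
grip_width: 0.002
```

Request:
send_rows(
  series=[
    [-10, -1.4, 0, 0, 0, 0, 0],
    [-30, -4, 0, 0, 0, 0, 0],
    [-40, -5.5, 20, 0, 0, 0, 0],
    [-40, -5.5, 40, 0, 0, 0, 0],
    [-30, -4, 50, 0, 0, 0, 0],
    [0, 0, 0, 0, 0, 0, 0],
  ],
)

```text
clock: 42.4
position: [0.4357, -0.1186, 0.249]
ee_rot: [-0.216, 3.124, -0.003]
ft_force: [-0.1, -0.8, -0.9]
grip_width: 0.005
```

```bash
python3 - <<'E'
from h import *
s=ctrl.observe();print(tipu(s),s['ft_force'],s['clock'])
for c in ['side','scene']:
    st,im,d=snap(c,'r_%s.png'%c); Q=cloud(c,d); X=(Q[...,:2]-PV)@UX*1000; Y=(Q[...,:2]-PV)@UY*1000; Z=Q[...,2]*1000
    g=im.astype(int); ok=(g[...,1]<g[...,0]+25)
    for n,a,b in [('wide',-85,85),('narrow',-280,-120)]:
        m=ok&(Y>a)&(Y<b)&(X>-90)&(X<0)&(Z>155)&(Z<195); print(c,n,np.percentile(X[m],[1,5]).round(1),np.median(Z[m&(X<np.percentile(X[m],15))]).round(1))
    print(c,fitcase(Q,(.635,.17)),fitcase(Q,(.577,.363)))
E
```

```text
[-205.3   -0.8  279. ] [-0.11623947 -0.77303619 -0.89411601] 42.4
side wide [-47.2 -46.2] 184.5
side narrow [-46.9 -46. ] 184.6Traceback (most recent call last):
  File "<stdin>", line 8, in <module>
  File "h.py", line 22, in fitcase
    k=1+np.argmax(s[1:,4]); P=Q[l==k];
        ~~~~~~~~~^^^^^^^^^
    return _wrapfunc(a, 'argmax', axis=axis, out=out, **kwds)
    return bound(*args, **kwds)
ValueError: attempt to get argmax of an empty sequence
```

View pics/r_side.png

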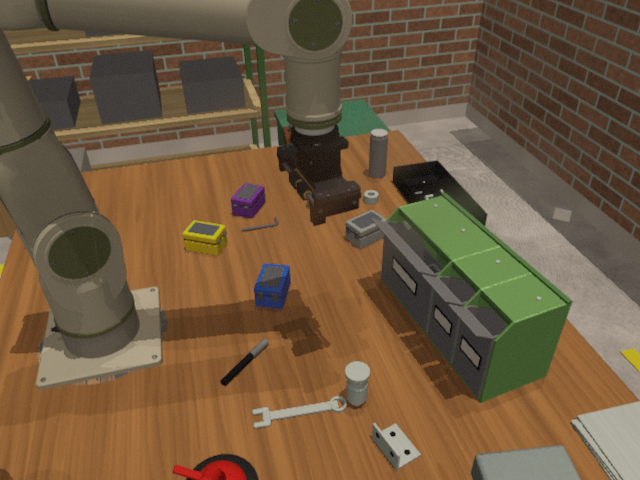

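```bash
python3 - <<'E'
from h import *
st,im,d=snap('scene','r_scene.png'); Q=cloud('scene',d); X=(Q[...,:2]-PV)@UX*1000; Y=(Q[...,:2]-PV)@UY*1000; Z=Q[...,2]*1000
for n,a,b in [('wide',-85,85),('narrow',-280,-120)]:
    m=(Y>a)&(Y<b)&(X>-90)&(X<0)&(Z>155)&(Z<195); print(n,np.percentile(X[m],[1,5]).round(1))
print(fitcase(Q,(.635,.17)),fitcase(Q,(.577,.363)))
E
```

```text
wide [-48.1 -45.1]
narrow [-46.6 -44.7]
(array([635.3, 178.6]), array([96.8, 63.1]), 21.0, 0.0528) (array([579. , 366.1]), array([64.8, 94.3]), -20.3, 0.053)
```

View pics/r_scene.png

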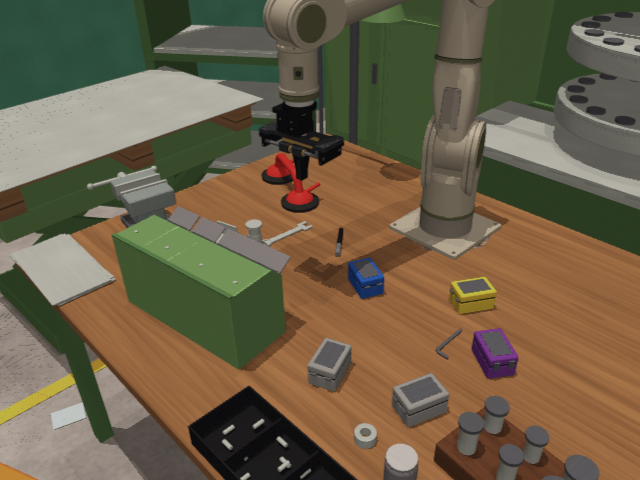

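All in order: the wide bin's lip is flush with the narrow ones, and two grey cases stand lid up at pixels (330,363) and (420,400). The bystanders have not moved.

```bash
python3 -c "
from bench import ctrl
print(ctrl.close_job(), ctrl.observe()['clock'])"
```

```text
the job is handed in; nothing more can be done
the job is handed in; nothing more can be done
```

The rattling case is in the wide bin and the bin is pushed shut. I handed the job in at about 42.5 s of the 72 s allowed. I heard no click as such: I judge the bin shut by the hard stop and the lip position below.

- **Finding the case:** I shook all three along their length. The two outer cases died away the same way on both trials. The one nearest the robot gave irregular jolts about 0.1 s after each stop: the wrist moment there was −0.48, 0.95 and 0.36 N m on three trials. I took that one as holding the loose ball. The case that went in was picked by this difference in jolts, and nothing else confirmed it.
- **Loading:** I tipped the bin to its stop and set the case in the corner of floor and front panel. The wrist camera then showed the lid 58.7 mm up in the bin frame (58 expected), at the bin's own angle. I let go with no force left on it.
- **Shutting:** The last push met a hard stop, the force rising to about 16 N with no more travel. Afterwards the wide bin's lip was flush with the shut narrow bins, within 0.3 mm in the side view and 1.5 mm in the scene view.
- **The rest of the bench:** The other two cases stand lid up, within a few mm of where they started; the scene view puts one about 5 mm to the left of where it was. The other things look unmoved.

**What went wrong or disagreed:**
- **Finger tips:** All three cameras put them about 30 mm short of the stated TCP. My first grip therefore closed above a lid, and I corrected for this from then on.
- **Bin stop:** The fingers pressed on the fully tipped bin with about 44 N at its stop.
- **Last part of closing:** Below about 0.5 rad the bin swung back by itself until it hung ajar, before the final push.

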